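# Refit the belt cover of a lathe drive housing

### The job

Put the loose cover plate back on the lathe's belt housing: if the latch stands over the opening, turn it clear first; tilt the cover, slip its nose under the overhanging lip, then level it down until it lies flat on its seat. Then turn the latch fully across the cover, let go, and do not shift the bottle, jar, wood block or bowl standing around.

Things in the scene. Friction and masses are not known exactly. Their poses are not given: they have to be found in the camera images.
- housing: Fixed light-painted cast belt housing, 207 x 158 mm; origin on the bench under the middle of its cover pocket. x points from the lip to the bearing tower, roughly away from the robot (within 30 degrees), z up. It spans x -91.5 to 115, y -73 to 85 mm. Side rims: 67 mm high, 20 mm wide at y-, 32 mm at y+. A spindle stub sticks 38 mm out of the tower's y- side.
- seat (a point): Centre of the cover's seat, a ledge 60 mm above the bench; axes as the housing. The pocket over it spans x -67.5 to 67.5, y -53 to 53 mm; the side rims rise 7 mm above it. The ledge surrounds a hole showing the pulleys, x -27 to 52, y -43 to 43 mm.
- lip (a point): Middle of the lip's lower free edge, at x -53.5, z 14 mm from the seat point. The lip, 5 mm thick and as wide as the housing, overhangs the pocket by 14 mm from the wall at x -67.5. The gap under it is 14 mm, so the cover's nose enters it tilted by up to about 33 degrees.
- tower (a point): Upper edge of the bearing tower's flat face, which bounds the pocket at x 67.5 mm and rises 58 mm above the seat (48 mm thick, as wide as the housing). Between lip and tower the cover cannot go in flat: it needs about 26 to 35 degrees of tilt, tail (tower end) up, until the nose is under the lip.
- cover_grip (a point): Centre of the black grip bar of the loose cover, to be held: 14 mm along x, 64 along y, 42 high, standing on the plate. Axes: x from the plate's nose to its tail, z out of its top. The point is 27 mm above the plate's underside, 40 from the nose edge, 90 from the tail edge, midway across. When home it is at x -25, y 0, z 27 mm from the seat point (play 2.5 in x, 3 in y), axes parallel to the seat's.
- cover_nose (a point): Middle of the cover's nose edge (the end nearer the grip bar), 3 mm above the plate's underside; axes as the grip point. This edge goes under the lip.
- cover: The loose cover: aluminium plate 130 x 100 x 6 mm, about 0.4 kg, with the grip bar on top; lies flat on the bench at the start. Origin at the centre of its underside, axes as the grip point.
- latch (a joint): Steel turn latch on the housing's y+ rim, turning about the vertical, 0 to 1.571 rad, anticlockwise from above; 0.06 N m of friction, stays where left. 0: open, arm along the seat's -x, over the rim, clear of the pocket. Above about 0.2 the arm stands over the pocket. 1.571: closed, arm along the seat's -y, across the cover.
- latch_grip (a point): Where to hold the latch: on its pivot axis, at x 20, y 69, z 35 mm from the seat point. Its upright fin is 36 mm long, 10 thick, from 22 mm below this point to 11.5 above. The point's -x axis is the arm's direction. The arm reaches 41 mm from the pivot, is 18 wide and 5 thick; its underside is 8.5 mm above the seat level.
- bottle: Amber bottle, 64 mm diameter, 170 mm tall, bystander; origin at the centre of its underside.
- jar: White jar with steel lid, 68 mm diameter, 80 mm tall, bystander; origin under its centre.
- blank: Plain wood block 58 x 50 x 75 mm tall, bystander; origin under its centre.
- bowl: Small turned wooden bowl, 104 mm diameter, 50 mm tall, bystander; origin under its centre.
Mind the look-alikes: they are no part of the job. What is shaped like the cover but green or purple is not meant.

How it is judged:
By the outcome, as a careful person would: the job done as asked, in the order asked, and still so for the second after the job is handed in, with the robot touching nothing.
It also fails if it takes over 72 s, if anything falls off the work surface, if the arm or the gripper's body presses on something with over 40 N, if the wrist force passes 120 N, or if a joint passes its speed limit or range.

### The arm

A 7-joint arm with a two-finger parallel gripper is mounted at the origin on the work surface. World frame = base frame: x ahead of the robot, y to its left, z up, the work surface at z = 0. Lengths are in m, angles in rad, forces in N, time in s.
With the tool pointing down it reaches from about 0.4 to 0.85 m from the base axis. Payload 10.4 kg.
Tool frame: the origin (TCP) lies midway between the tips of the shut fingers; the grasp point (between the pads) lies 19 mm behind it (r.tcp_to_grasp is the z of the grasp point in the tool frame, in m); z points along the fingers, x is the direction in which the jaws open and shut, and the axes are right-handed (so a half turn about z gives the same grasp; the last joint's range is limited). The gripper opens to 87 mm and grips with 3 to 60 N. Pads are 19 mm wide; open, the fingers measure 117 mm over their backs; the gripper's body (75 mm by 190 mm) begins 51 mm behind the grasp point.
Start: joints at [-1.21, 0.332, -0.065, 1.46, 0.022, 1.35, -0.088], TCP at [0.234, 0.58, 0.188] pointing down, gripper open.
Joint ranges: [-2.6, 2.6], [-0.5, 2.12], [-1.47, 1.34], [0.16, 2.42], [-1.27, 4.41], [0.06, 2.06], [-2.6, 2.6]. Speed limits (rad/s): [2.22, 2.22, 2.79, 2.79, 3.14, 3.14, 3.14].

### API

Orientations are given as a unit quaternion [x, y, z, w].
In Python, from bench import r, camera, close_job gives the robot as it stands. The module is installed in compiled form; this text tells all that it offers.
- The arm moves only by the shell command python3 -m crank 'ROWS' [FORCE]. ROWS is JSON, a list of rows, each an object of numbers: "x", "y", "z": the shift along the tool's x, y, z scaled (see below); "ax", "ay", "az": the turn, a rotation vector about the tool's x, y, z scaled (see below); "claw": the closure, from -1 (fully open) to 1 (shut), so that 0 is half open. A call has exactly 5 rows; each row is the pose to reach, as a shift and turn from the pose commanded when the call began, along the tool's axes at that moment; what a row does not reach only later rows make up. The controller multiplies each number of a shift by 1 m and each number of a turn by 2 rad. A row lasts 1/12 s, in which the tool goes at most 41.7 mm and 7.16 degrees, less where a joint would pass 70% of its speed; a pose out of reach is approached as far as the arm can. A call with a number of a shift or a turn outside -1 to 1 is refused whole. A call with a gripper value outside its range is refused whole. The fingers move at their own pace and stop on an object; FORCE is the grip in N (left out, the last holds). Time passes only in rows, so rows that repeat a pose let the fingers close, or fill a call up. It gives the time, the measured TCP pose, the force and the opening at its end, in the units of the state.
- r.read_state(): the state, without advancing time (a new reading comes with each control period).
- camera(name): name is "scene" or "top" or "wrist"; returns a dict with "color" (420x560x3 uint8, blue, green, red), "fx", "fy", "cx", "cy" (pixels), "eye" and "orientation" of the camera in the world. Camera axes: x right, y down, z forward; pixel columns grow to the right and rows downward; lengths in m; the calibration is good to about 2 mm. A picture is of the moment at which its call begins. There is no depth.
- close_job(): hands the job in, once; it reports no verdict.
The state is a dict: "time": time; "joint_positions": joint angles; "joint_vel": joint speeds; "joint_torque": joint torques, N m; "ee_pos": TCP position; "eef_rot": TCP orientation; "ft_force": force on the tool from outside, world axes, zero at the start; "torque": the same for the moment, N m; "width": finger opening in m.
Only numpy, scipy, OpenCV 4.12 (cv2) and the standard library are available. Lean on these libraries where they do the work, as an engineer would, in place of code of your own. Each camera call takes 0.05 s, during which the arm holds its last target. There are 200 camera calls.

## Working session

There is one attempt and no reset: what is moved stays moved. The work goes in short steps, Python scripts to look and compute and a shell command to move; the robot and the scene stay as the last step left them, time stands still between calls to the robot, and variables do not carry over. Pictures are saved under pics/ and viewed, about 8 in all and at most 12, crops included, and the job is handed in when it is done.

```bash
mkdir -p pics; ls
python3 - <<'E'
from bench import r,camera
import cv2,numpy as np,pickle
s=r.read_state();print({k:np.round(v,3) for k,v in s.items()},r.tcp_to_grasp)
for n in("scene","top"):
    c=camera(n);pickle.dump(c,open(n+".pkl","wb"));cv2.imwrite(f"pics/{n}0.png",cv2.resize(c["color"],None,fx=1.4,fy=1.4));print(n,c["fx"],c["cx"],c["cy"],c["eye"],c["orientation"])
E
```

```text
pics
{'time': np.float64(0.0), 'joint_positions': array([-1.21 ,  0.333, -0.065,  1.461,  0.022,  1.35 , -0.089]), 'joint_vel': array([-0.001, -0.001,  0.001,  0.002, -0.001,  0.   ,  0.   ]), 'joint_torque': array([ 1.0000e-03, -6.2326e+01,  2.5000e-02, -3.8990e+01, -6.1000e-02,
        4.0000e-02,  0.0000e+00]), 'ee_pos': array([0.234, 0.579, 0.187]), 'eef_rot': array([ 0.829,  0.559, -0.001,  0.   ]), 'ft_force': array([ 0.362, -0.394,  0.764]), 'torque': array([ 0.067,  0.032, -0.03 ]), 'width': np.float64(0.087)} -0.0187
scene 513.5660464567312 284.2399923160843 199.87589280162248 [1.05238455 0.746587   1.38280186] [ 0.27670981  0.9133901  -0.28691903 -0.08262983]
top 403.614304155868 284.71424742204454 213.99531925271688 [ 0.41585677 -0.01932724  1.45359777] [ 0.71446008 -0.69689172  0.03857056 -0.04900045]
```

View pics/top0.png

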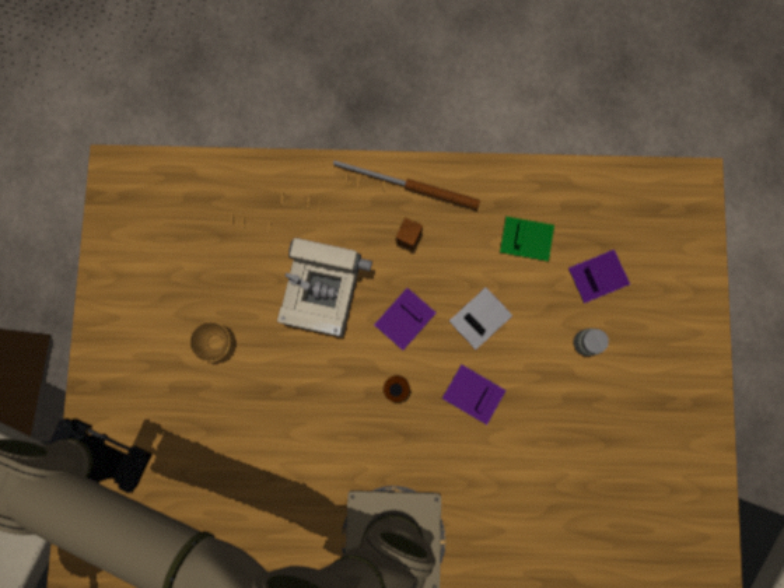

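View pics/scene0.png

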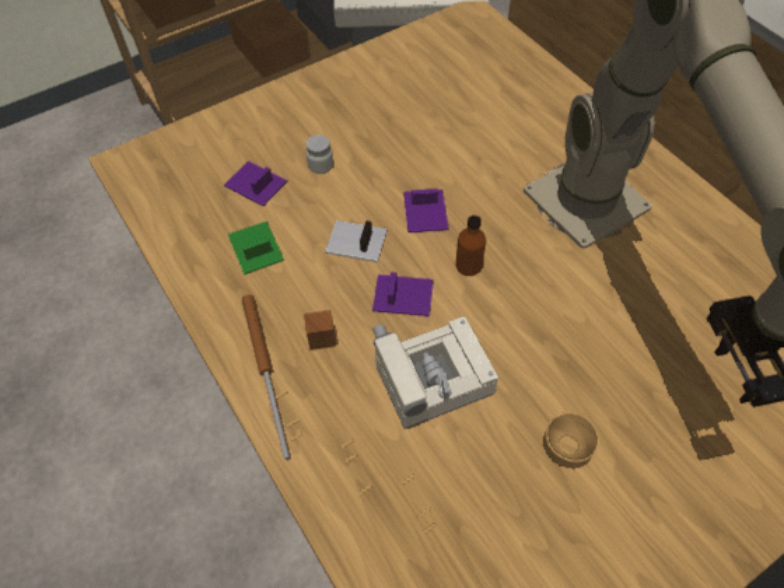

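Candidates in top view: silver plate (480,318), green (527,239), purple (405,319), (474,394) and (599,276). The silver/aluminium one is meant, since the others are green or purple. I'll confirm it in an enlarged crop alongside the housing.

```bash
cat > h.py <<'E'
import numpy as np,cv2,pickle
from scipy.spatial.transform import Rotation as R
def ray(c,u,v):
    d=np.array([(u-c["cx"])/c["fx"],(v-c["cy"])/c["fy"],1.]);return np.array(c["eye"]),R.from_quat(c["orientation"]).apply(d)
def onz(c,u,v,z):
    e,d=ray(c,u,v);return e+d*(z-e[2])/d[2]
def proj(c,P):
    q=R.from_quat(c["orientation"]).inv().apply(np.atleast_2d(P)-c["eye"]);return np.c_[q[:,0]/q[:,2]*c["fx"]+c["cx"],q[:,1]/q[:,2]*c["fy"]+c["cy"]]
def two(c1,p1,c2,p2):
    e1,d1=ray(c1,*p1);e2,d2=ray(c2,*p2);s=np.linalg.lstsq(np.c_[d1,-d2],e2-e1,rcond=None)[0];a,b=e1+s[0]*d1,e2+s[1]*d2
    return (a+b)/2,np.linalg.norm(a-b)
E
python3 - <<'E'
from h import *
t=pickle.load(open("top.pkl","rb"));s=pickle.load(open("scene.pkl","rb"))
def crop(c,x,y,w,h,f=6):return cv2.resize(c["color"][y:y+h,x:x+w],(w*f,h*f),interpolation=cv2.INTER_CUBIC)
a=crop(t,192,162,80,84,5);b=crop(t,312,198,62,56,5);d=crop(s,262,222,98,84,4)
o=np.zeros((600,800,3),np.uint8);o[:420,:400]=cv2.resize(a,(400,420));o[:280,410:720]=b;o[255:255+336,408:800]=0;o[264:600,408:800]=d
cv2.imwrite("pics/crop1.png",o)
im=t["color"].astype(int);hsv=cv2.cvtColor(t["color"],cv2.COLOR_BGR2HSV)
# cover: low saturation
m=((hsv[...,1]<60)&(hsv[...,2]>110)).astype(np.uint8);m[:, :312]=0;m[:,374:]=0;m[:198]=0;m[254:]=0
cs=max(cv2.findContours(m,0,1)[0],key=cv2.contourArea);rc=cv2.minAreaRect(cs);bp=cv2.boxPoints(rc);W=np.array([onz(t,*p,.006) for p in bp]);print("plate",rc,W.round(4),np.linalg.norm(W-np.roll(W,1,0),axis=1))
print("ctr",W.mean(0))
m=((hsv[...,2]<60)).astype(np.uint8);m2=np.zeros_like(m);cv2.fillPoly(m2,[cv2.convexHull(cs)],1);m&=m2
cs=max(cv2.findContours(m,0,1)[0],key=cv2.contourArea);rc=cv2.minAreaRect(cs);W=np.array([onz(t,*p,.045) for p in cv2.boxPoints(rc)]);print("bar",rc,W.round(4),W.mean(0))
for n,c in(("jar",0),):pass
E
```

```text
plate ((342.85479736328125, 226.92056274414062), (27.846153259277344, 35.80219650268555), 47.121097564697266) [[ 0.545  -0.1247  0.006 ]
 [ 0.6358 -0.2182  0.006 ]
 [ 0.5633 -0.2866  0.006 ]
 [ 0.4736 -0.1934  0.006 ]] [0.09902856 0.13027354 0.09969323 0.12937452]
ctr [ 0.55441652 -0.20573093  0.006     ]
bar ((339.0000305175781, 231.00003051757812), (16.970561981201172, 4.242640495300293), 45.0) [[ 0.5509 -0.161   0.045 ]
 [ 0.5617 -0.1714  0.045 ]
 [ 0.5207 -0.2136  0.045 ]
 [ 0.51   -0.2032  0.045 ]] [ 0.53582913 -0.18731052  0.045     ]
```

View pics/crop1.png

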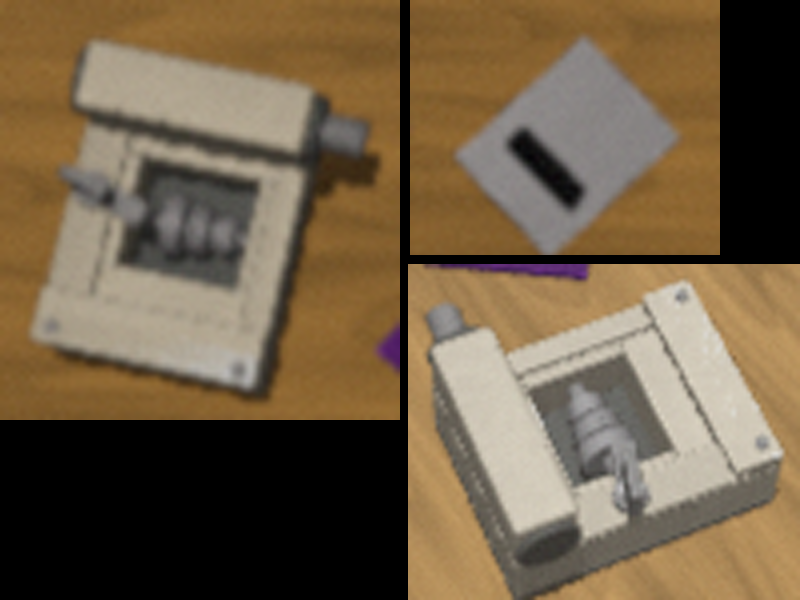

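The silver plate is confirmed: bar at (545,168) in the crop, nearer the lower-left edge, so that edge is the nose. The plate measures 99x130 mm and the bar agrees. The latch arm runs from the fin (85,180) to a tip at about (135,212), over the opening, so it must be turned clear first. Next I'll locate the housing from its corners in both views.

Run:
```python
from h import *
from scipy.optimize import least_squares
t=pickle.load(open("top.pkl","rb"));s=pickle.load(open("scene.pkl","rb"))
A=[((115,85,118),(90,40)),((115,-73,118),(317,88)),((67.5,-73,118),(302,156)),((67.5,85,118),(75,108)),((-91.5,85,79),(35,340)),((-91.5,-73,79),(265,390)),((-27,43,60),(118,265)),((-27,-43,60),(240,290)),((52,-43,60),(262,182)),((52,43,60),(140,158))]
B=[((115,-73,118),(433,350)),((115,85,118),(515,530)),((67.5,-73,118),(490,328)),((67.5,85,118),(578,515)),((-91.5,-73,79),(685,283)),((-91.5,85,79),(780,455)),((-53.5,-73,79),(645,297)),((-53.5,85,79),(738,472))]
PA=np.array([a[0] for a in A])/1e3;qA=np.array([(192+x/5,162+y/5) for _,(x,y) in A])
PB=np.array([a[0] for a in B])/1e3;qB=np.array([(262+(x-408)/4,222+(y-264)/4) for _,(x,y) in B])
def W(p,P):return R.from_euler('z',p[2]).apply(P)+[p[0],p[1],0]
fs={"both":lambda p:np.r_[(proj(t,W(p,PA))-qA).ravel(),(proj(s,W(p,PB))-qB).ravel()],"top":lambda p:(proj(t,W(p,PA))-qA).ravel(),"scene":lambda p:(proj(s,W(p,PB))-qB).ravel()}
for n,f in fs.items():
    o=least_squares(f,[.6,.15,0]);print(n,o.x.round(4),np.degrees(o.x[2]).round(2),"rms px",np.sqrt(np.mean(o.fun**2)).round(2))
    if n=="both":p=o.x;print(o.fun.reshape(-1,2).round(1).tolist())
print("latch pivot",W(p,np.array([[.020,.069,.095]])))
e=lambda u,v,z:R.from_euler('z',-p[2]).apply(onz(t,192+u/5,162+v/5,z)-[p[0],p[1],0])
print("arm tip in housing",e(140,214,.0735)," fin ",e(72,173,.1065),e(105,190,.1065))
print("scene tip",R.from_euler('z',-p[2]).apply(onz(s,262+(620-408)/4,222+(438-264)/4,.0735)-[p[0],p[1],0]))
# start-pose wrist/tool info
from bench import r
q=r.read_state();print(R.from_quat(q["eef_rot"]).as_matrix().round(3))
for nm,c,x,y in(("bowl",t,211/1.4,343/1.4),("bottle",t,397/1.4,389/1.4),("block",t,409/1.4,235/1.4)):print(nm,onz(c,x,y,.05).round(3))
```

```text
both [ 0.5983  0.1982 -0.1863] -10.68 rms px 0.77
[[-0.2, -0.3], [-0.2, -0.4], [-0.3, -0.4], [-0.5, -0.4], [-1.0, 0.1], [-2.1, -0.2], [-0.3, 0.0], [-0.7, 0.2], [-0.1, -0.2], [0.5, -0.4], [-1.4, -1.0], [0.1, 1.2], [-0.2, -1.2], [0.5, -1.4], [0.3, -1.4], [1.1, -0.6], [-1.2, -0.6], [-0.5, -0.1]]
top [ 0.5976  0.1962 -0.1751] -10.03 rms px 0.42
scene [ 0.599   0.2001 -0.1925] -11.03 rms px 0.8
latch pivot [[0.63071076 0.26233188 0.095     ]]
arm tip in housing [0.0100967  0.03239685 0.0735    ]  fin  [0.02424808 0.07736261 0.1065    ] [0.01756951 0.05271402 0.1065    ]
scene tip [0.00884854 0.02655387 0.0735    ]
[[ 0.374  0.927 -0.   ]
 [ 0.927 -0.374 -0.001]
 [-0.001  0.    -1.   ]]
bowl [0.47  0.468 0.05 ]
bottle [0.369 0.002 0.05 ]
block [ 0.756 -0.018  0.05 ]
```

Housing fit: origin about (0.598, 0.198), yaw about -10.5°, with 0.77 px residual. The latch is at about 1.3 rad, over the opening. I'll move above the seat and look with the wrist camera.

```bash
cat >> h.py <<'E'
def down(yaw,tilt=0.,lead=0.):
    """tool pointing down, jaw x axis at world yaw (deg); tilt deg = +x side (tail) raised"""
    return R.from_euler('z',yaw,degrees=True)*R.from_euler('y',-tilt,degrees=True)*R.from_euler('x',180,degrees=True)
def plan(*wps,start=None,step=.2,ang=34):
    """wps: (pos,Rot). prints call rows, tool frame, scaled"""
    if start is None:
        from bench import r
        s=r.read_state();p,q=np.array(s["ee_pos"]),R.from_quat(s["eef_rot"])
        print("at",p.round(4),"t",round(float(s["time"]),1))
    else:p,q=start
    for P,Q in wps:
        P=np.array(P);n=max(1,int(np.ceil(max(np.linalg.norm(P-p)/step,np.degrees((q.inv()*Q).magnitude())/ang))))
        for k in range(n,0,-1):
            d=q.inv().apply(P-p)/k;w=(q.inv()*Q).as_rotvec()/k/2
            d,w=d.round(4),w.round(4);print("  x %.4f y %.4f z %.4f  ax %.4f ay %.4f az %.4f"%(*d,*w))
            p=p+q.apply(d);q=q*R.from_rotvec(w*2)
    return p,q
H=np.array([.5983,.1982,-10.5])
def hw(x,y,z):
    return R.from_euler('z',H[2],degrees=True).apply(np.array([x,y,z])/1e3)+[H[0],H[1],0]
E
python3 -c "
from h import *
plan(([.57,.2,.32],down(-25.5)))"
```

```text
at [0.2339 0.5792 0.1875] t 0.1
  x -0.0753 y 0.1512 z -0.0440  ax 0.0002 ay 0.0001 az 0.2720
  x 0.0138 y 0.1684 z -0.0441  ax 0.0002 ay 0.0002 az 0.2720
  x 0.0990 y 0.1368 z -0.0442  ax 0.0002 ay 0.0002 az 0.2720
```

```bash
g(){ :; }
python3 -m crank '[{"x":-0.0753,"y":0.1512,"z":-0.044,"az":0.272,"claw":0},{"x":-0.0753,"y":0.1512,"z":-0.044,"az":0.272,"claw":0},{"x":-0.0753,"y":0.1512,"z":-0.044,"az":0.272,"claw":0},{"x":-0.0753,"y":0.1512,"z":-0.044,"az":0.272,"claw":0},{"x":-0.0753,"y":0.1512,"z":-0.044,"az":0.272,"claw":0}]'
python3 -m crank '[{"x":0.0138,"y":0.1684,"z":-0.044,"az":0.272,"claw":0},{"x":0.0138,"y":0.1684,"z":-0.044,"az":0.272,"claw":0},{"x":0.0138,"y":0.1684,"z":-0.044,"az":0.272,"claw":0},{"x":0.0138,"y":0.1684,"z":-0.044,"az":0.272,"claw":0},{"x":0.0138,"y":0.1684,"z":-0.044,"az":0.272,"claw":0}]'
python3 -m crank '[{"x":0.099,"y":0.1368,"z":-0.044,"az":0.272,"claw":0},{"x":0.099,"y":0.1368,"z":-0.044,"az":0.272,"claw":0},{"x":0.099,"y":0.1368,"z":-0.044,"az":0.272,"claw":0},{"x":0.099,"y":0.1368,"z":-0.044,"az":0.272,"claw":0},{"x":0.099,"y":0.1368,"z":-0.044,"az":0.272,"claw":0}]'
python3 - <<'E'
from h import *
from bench import r,camera
plan(([.57,.2,.32],down(-25.5)))
c=camera("wrist");pickle.dump(c,open("w1.pkl","wb"));cv2.imwrite("pics/w1.png",cv2.resize(c["color"],None,fx=1.4,fy=1.4,interpolation=cv2.INTER_CUBIC))
s=r.read_state();q=R.from_quat(s["eef_rot"]);print("cam in tool",q.inv().apply(c["eye"]-s["ee_pos"]).round(4),(q.inv()*R.from_quat(c["orientation"])).as_rotvec(degrees=True).round(1))
E
```

```text
at [0.2339 0.5792 0.1875] t 0.1
  x -0.0753 y 0.1512 z -0.0440  ax 0.0002 ay 0.0001 az 0.2720
  x 0.0138 y 0.1684 z -0.0441  ax 0.0002 ay 0.0002 az 0.2720
  x 0.0990 y 0.1368 z -0.0442  ax 0.0002 ay 0.0002 az 0.2720
cam in tool [-0.0005 -0.0839 -0.1957] [-17.5  -0.1   0. ]schema error: expected keys x, y, z, ax, ay, az, claw
schema error: expected keys x, y, z, ax, ay, az, claw
schema error: expected keys x, y, z, ax, ay, az, claw
```

View pics/w1.png

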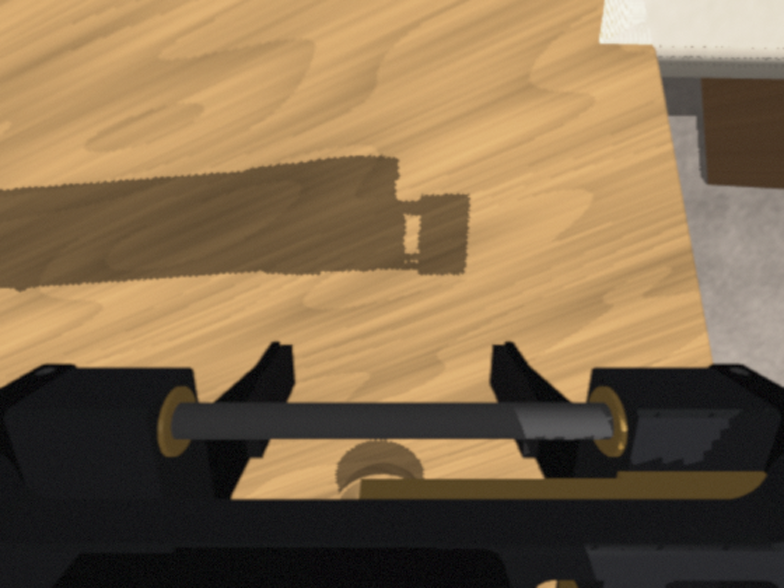

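Picture 4 only shows the start pose: all keys are required, so the moves were refused and nothing moved. Retrying with full rows.

```bash
python3 -m crank '[{"x":-0.0753,"y":0.1512,"z":-0.044,"ax":0,"ay":0,"az":0.272,"claw":0},{"x":-0.0753,"y":0.1512,"z":-0.044,"ax":0,"ay":0,"az":0.272,"claw":0},{"x":-0.0753,"y":0.1512,"z":-0.044,"ax":0,"ay":0,"az":0.272,"claw":0},{"x":-0.0753,"y":0.1512,"z":-0.044,"ax":0,"ay":0,"az":0.272,"claw":0},{"x":-0.0753,"y":0.1512,"z":-0.044,"ax":0,"ay":0,"az":0.272,"claw":0}]' &&
python3 -m crank '[{"x":0.0138,"y":0.1684,"z":-0.044,"ax":0,"ay":0,"az":0.272,"claw":0},{"x":0.0138,"y":0.1684,"z":-0.044,"ax":0,"ay":0,"az":0.272,"claw":0},{"x":0.0138,"y":0.1684,"z":-0.044,"ax":0,"ay":0,"az":0.272,"claw":0},{"x":0.0138,"y":0.1684,"z":-0.044,"ax":0,"ay":0,"az":0.272,"claw":0},{"x":0.0138,"y":0.1684,"z":-0.044,"ax":0,"ay":0,"az":0.272,"claw":0}]' &&
python3 -m crank '[{"x":0.075,"y":0.175,"z":-0.044,"ax":0,"ay":0,"az":0.272,"claw":0},{"x":0.075,"y":0.175,"z":-0.044,"ax":0,"ay":0,"az":0.272,"claw":0},{"x":0.075,"y":0.175,"z":-0.044,"ax":0,"ay":0,"az":0.272,"claw":0},{"x":0.075,"y":0.175,"z":-0.044,"ax":0,"ay":0,"az":0.272,"claw":0},{"x":0.075,"y":0.175,"z":-0.044,"ax":0,"ay":0,"az":0.272,"claw":0}]'
python3 - <<'E'
from h import *
from bench import r,camera
plan(([.577,.153,.32],down(-25.5)))
c=camera("wrist");pickle.dump(c,open("w1.pkl","wb"));cv2.imwrite("pics/w2.png",cv2.resize(c["color"],None,fx=1.4,fy=1.4,interpolation=cv2.INTER_CUBIC))
s=r.read_state();print(np.round(s["joint_positions"],2),s["width"])
E
```

```text
time: 0.57
ee_pos: [0.3525, 0.4476, 0.2345]
eef_rot: [0.951, 0.308, 0.002, 0.0]
ft_force: [0.3, -0.0, -0.1]
width: 0.0613
time: 0.98
ee_pos: [0.4635, 0.32, 0.2783]
eef_rot: [0.999, 0.041, 0.002, 0.0]
ft_force: [0.8, -0.2, 0.8]
width: 0.0441
time: 1.4
ee_pos: [0.5514, 0.1556, 0.3213]
eef_rot: [0.974, -0.226, 0.001, 0.0]
ft_force: [-0.3, 0.1, -0.2]
width: 0.0435
at [0.5514 0.1556 0.3213] t 1.4
  x 0.0241 y -0.0089 z 0.0013  ax -0.0001 ay -0.0007 az -0.0054
[-0.72  0.18  0.44  1.39 -0.07  1.58 -0.75] 0.043441201092822346
```

View pics/w2.png

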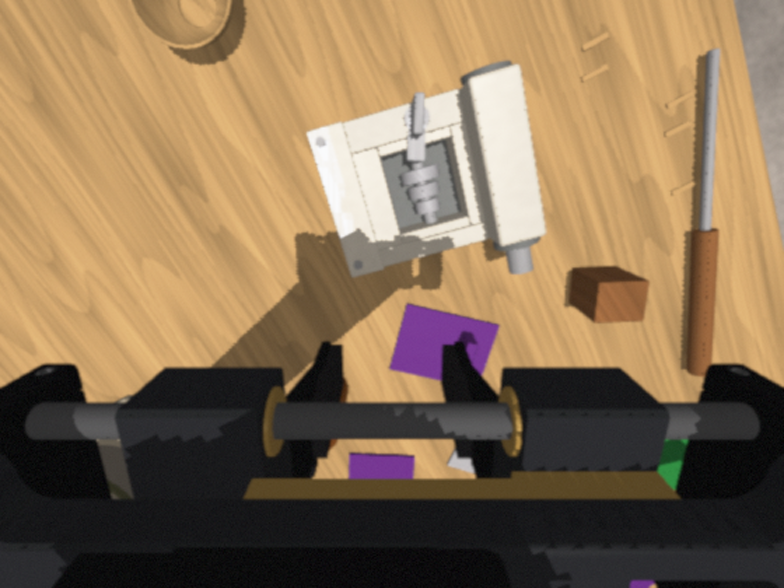

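Picture 5 shows the housing well: lip corners (307,131) and (352,276), tower top far edge (522,66)–(545,235), hole corners (381,155) and (401,232), latch fin (419,95)–(416,130), arm tip near (415,160). I'll refine the fit from these.

Run:
```python
from h import *
from scipy.optimize import least_squares
t=pickle.load(open("top.pkl","rb"));w=pickle.load(open("w1.pkl","rb"))
A=[((115,85,118),(90,40)),((115,-73,118),(317,88)),((67.5,-73,118),(302,156)),((67.5,85,118),(75,108)),((-27,43,60),(118,265)),((-27,-43,60),(240,290)),((52,-43,60),(262,182)),((52,43,60),(140,158))]
C=[((115,85,118),(521,65)),((115,-73,118),(545,235)),((67.5,-73,118),(498,247)),((67.5,85,118),(470,84)),((-91.5,85,79),(307,132)),((-91.5,-73,79),(352,276)),((-53.5,85,79),(342,122)),((-27,43,60),(381,155)),((-27,-43,60),(401,232))]
PA=np.array([a[0] for a in A])/1e3;qA=np.array([(192+x/5,162+y/5) for _,(x,y) in A])
PC=np.array([a[0] for a in C])/1e3;qC=np.array([(x/1.4,y/1.4) for _,(x,y) in C])
def W(p,P):return R.from_euler('z',p[2]).apply(P)+[p[0],p[1],0]
for n,f in {"top":lambda p:(proj(t,W(p,PA))-qA).ravel(),"wrist":lambda p:(proj(w,W(p,PC))-qC).ravel()}.items():
    o=least_squares(f,[.6,.15,0],loss="soft_l1");p=o.x;print(n,p.round(4),np.degrees(p[2]).round(2),f(p).reshape(-1,2).round(1).tolist())
e=lambda u,v,z:R.from_euler('z',-p[2]).apply(onz(w,u/1.4,v/1.4,z)-[p[0],p[1],0])*1e3
print("tip",e(415,161,.0735).round(1),"fin",e(419,95,.1065).round(1),e(415,132,.1065).round(1), w["eye"])
```

```text
top [ 0.5975  0.1972 -0.1837] -10.52 [[-0.0, 0.0], [0.0, -0.2], [-0.0, -0.2], [-0.3, -0.1], [-0.0, 0.3], [-0.4, 0.4], [0.2, 0.0], [0.7, -0.2]]
wrist [ 0.5981  0.1964 -0.198 ] -11.35 [[0.9, -1.7], [2.2, 1.4], [1.8, 1.5], [-0.9, -4.2], [-0.5, -0.6], [-0.7, 1.5], [0.4, -1.0], [-0.9, 1.4], [-0.8, 1.9]]
tip [ 7.5 29.4 73.5] fin [ 23.   84.5 106.5] [ 11.9  54.8 106.5] [0.5873422  0.23043437 0.51709293]
```

```bash
sed -i 's/^H=.*/H=np.array([.598,.1967,-10.8])/' h.py; python3 -c "
from h import *
a=hw(20,69,180);b=hw(20,69,78);print(a,b)
plan((a,down(-28.8)),(b,down(-28.8)))"
```

```text
[0.63057506 0.26073019 0.18      ] [0.63057506 0.26073019 0.078     ]
at [0.5536 0.1506 0.3223] t 1.4
  x 0.0193 y -0.1329 z 0.1423  ax 0.0001 ay -0.0020 az 0.0207
  x 0.0000 y -0.0000 z 0.1020  ax 0.0000 ay 0.0000 az -0.0000
```

```bash
python3 -m crank '[{"x":0.0193,"y":-0.1329,"z":0.1423,"ax":0,"ay":-0.002,"az":0.0207,"claw":0},{"x":0.0193,"y":-0.1329,"z":0.1423,"ax":0,"ay":-0.002,"az":0.0207,"claw":0},{"x":0.0193,"y":-0.1329,"z":0.1423,"ax":0,"ay":-0.002,"az":0.0207,"claw":0},{"x":0.0193,"y":-0.1329,"z":0.1423,"ax":0,"ay":-0.002,"az":0.0207,"claw":0},{"x":0.0193,"y":-0.1329,"z":0.1423,"ax":0,"ay":-0.002,"az":0.0207,"claw":0}]'
python3 - <<'E'
from h import *
from bench import r,camera
c=camera("wrist");pickle.dump(c,open("w2.pkl","wb"));cv2.imwrite("pics/w3.png",c["color"])
b=hw(20,69,78);plan((b,down(-28.8)))
E
```

```text
time: 1.87
ee_pos: [0.6239, 0.2739, 0.1738]
eef_rot: [0.971, -0.24, -0.004, 0.0]
ft_force: [-0.0, 0.2, 0.2]
width: 0.0437
at [0.6227 0.2764 0.169 ] t 1.9
  x 0.0152 y 0.0097 z 0.0909  ax 0.0031 ay 0.0051 az 0.0105
```

View pics/w3.png

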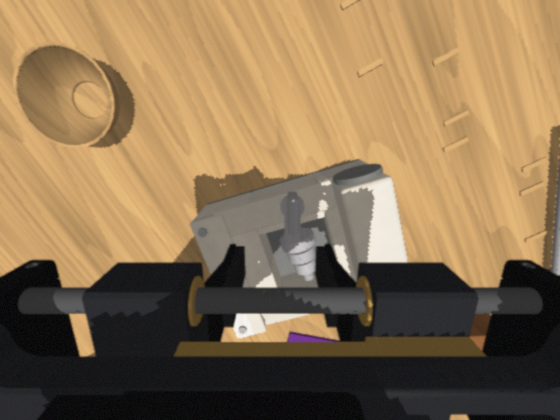

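```bash
python3 -m crank '[{"x":0,"y":0,"z":0,"ax":0,"ay":0,"az":0,"claw":0},{"x":0,"y":0,"z":0,"ax":0,"ay":0,"az":0,"claw":0},{"x":0,"y":0,"z":0,"ax":0,"ay":0,"az":0,"claw":0},{"x":0,"y":0,"z":0,"ax":0,"ay":0,"az":0,"claw":0},{"x":0,"y":0,"z":0,"ax":0,"ay":0,"az":0,"claw":0}]'
python3 - <<'E'
from h import *
b=hw(20,69,78);plan((b,down(-28.8)))
w=pickle.load(open("w2.pkl","rb"))
e=lambda u,v,z:R.from_euler('z',-H[2],degrees=True).apply(onz(w,u,v,z)-[H[0],H[1],0])*1e3
print(e(292,196,.1065),e(294,238,.1065), proj(w,hw(20,69,106)),proj(w,hw(20,69,73)))
E
```

```text
time: 2.33
ee_pos: [0.6251, 0.2709, 0.1796]
eef_rot: [0.97, -0.241, -0.001, -0.001]
ft_force: [0.2, -0.5, 0.8]
width: 0.0435
at [0.6251 0.2709 0.1796] t 2.3
  x 0.0099 y 0.0066 z 0.1016  ax -0.0010 ay 0.0014 az 0.0076
[ 24.79559186  90.45898565 106.5       ] [ 14.75425281  48.97697821 106.5       ] [[293.43769276 217.93023435]] [[292.28713373 207.76380674]]
```

```bash
python3 -m crank '[{"x":0.0099,"y":0.0066,"z":0.025,"ax":0,"ay":0,"az":0,"claw":0},{"x":0.0099,"y":0.0066,"z":0.055,"ax":0,"ay":0,"az":0,"claw":0},{"x":0.0099,"y":0.0066,"z":0.08,"ax":0,"ay":0,"az":0,"claw":0},{"x":0.0099,"y":0.0066,"z":0.095,"ax":0,"ay":0,"az":0,"claw":0},{"x":0.0099,"y":0.0066,"z":0.101,"ax":0,"ay":0,"az":0,"claw":0}]'
python3 -m crank '[{"x":0,"y":0,"z":0,"ax":0,"ay":0,"az":0,"claw":0.3},{"x":0,"y":0,"z":0,"ax":0,"ay":0,"az":0,"claw":0.5},{"x":0,"y":0,"z":0,"ax":0,"ay":0,"az":0,"claw":1},{"x":0,"y":0,"z":0,"ax":0,"ay":0,"az":0,"claw":1},{"x":0,"y":0,"z":0,"ax":0,"ay":0,"az":0,"claw":1}]' 10
python3 -c "
from h import *
b=hw(20,69,78);plan((b,down(-28.8)))"
```

```text
time: 2.75
ee_pos: [0.6286, 0.2605, 0.0749]
eef_rot: [0.971, -0.241, -0.003, 0.0]
ft_force: [0.6, 0.4, 1.1]
width: 0.0438
time: 3.17
ee_pos: [0.6305, 0.2615, 0.0782]
eef_rot: [0.971, -0.241, -0.001, -0.001]
ft_force: [0.4, 0.1, 0.5]
width: 0.0179
at [0.6305 0.2615 0.0782] t 3.2
  x 0.0004 y 0.0007 z 0.0001  ax -0.0007 ay 0.0015 az 0.0081
```

```bash
python3 -m crank '[{"x":0,"y":0,"z":0,"ax":0,"ay":0,"az":0,"claw":1},{"x":0,"y":0,"z":0,"ax":0,"ay":0,"az":0,"claw":1},{"x":0,"y":0,"z":0,"ax":0,"ay":0,"az":0,"claw":1},{"x":0,"y":0,"z":0,"ax":0,"ay":0,"az":0,"claw":1},{"x":0,"y":0,"z":0,"ax":0,"ay":0,"az":0,"claw":1}]' 20
python3 -c "
from bench import r;s=r.read_state();print(s['ft_force'],s['torque'],s['joint_positions'])"
```

```text
time: 3.58
ee_pos: [0.6299, 0.2613, 0.0769]
eef_rot: [0.971, -0.241, -0.002, -0.0]
ft_force: [-0.4, 0.3, -0.0]
width: 0.0005
[-0.44084639  0.29770154 -0.03261314] [-0.08196599  0.10422904 -0.02039491] [-0.71945864  0.54985595  0.37073816  1.43980308 -0.2084774   1.19299096
 -0.8074839 ]
```

Fingers shut on nothing, so I'll look.

Run:
```python
from h import *
from bench import r,camera
o=[]
for n in("scene","top","wrist"):
    c=camera(n);pickle.dump(c,open(n+"3.pkl","wb"));p=proj(c,hw(20,69,95))[0];print(n,p)
    if n=="wrist":o.append(cv2.resize(c["color"][150:350,150:420],None,fx=1.4,fy=1.4))
    else:
        x,y=int(p[0]),int(p[1]);o.append(cv2.resize(c["color"][y-45:y+45,x-45:x+45],(400,300) if 0 else (380,380),interpolation=cv2.INTER_CUBIC))
im=np.zeros((600,800,3),np.uint8);im[:380,:380]=o[0];im[:380,400:780]=o[1];h=min(220,o[2].shape[0]);im[380:380+h,:o[2].shape[1]]=o[2][:h]
cv2.imwrite("pics/c4.png",im)
```

```text
scene [317.81566291 275.46735894]
top [209.64131967 198.91385212]
wrist [281.78852052 248.32204269]
```

View pics/c4.png

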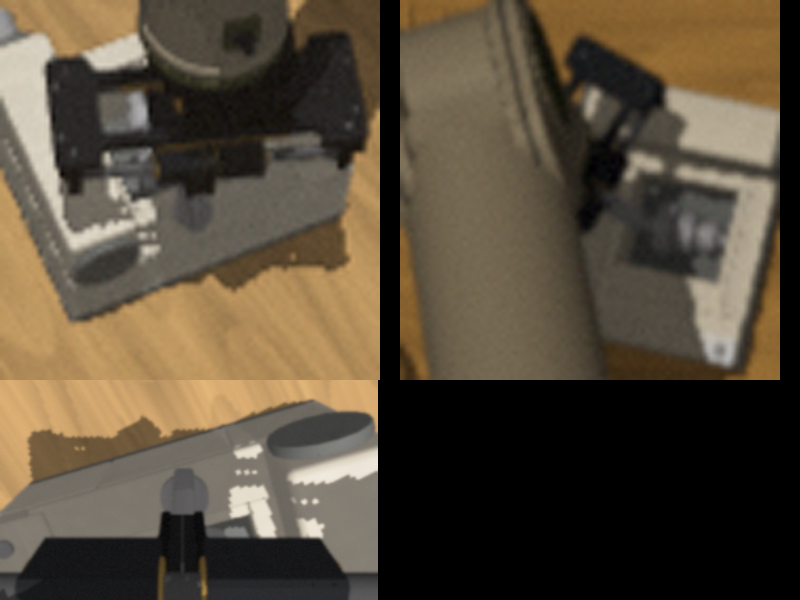

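Run:
```python
from h import *
from bench import r
w=pickle.load(open("wrist3.pkl","rb"));s=r.read_state();T=s["ee_pos"];q=R.from_quat(s["eef_rot"])
print("eye in tool",q.inv().apply(w["eye"]-T).round(4),"T",T)
for d in(0,-.019,-.03):print("tool z",d,proj(w,T+q.apply([0,0,d])).round(1))
for z in(67,73,95,106.5):print(z,proj(w,hw(20,69,z)).round(1))
for P in[(115,85,118),(67.5,85,118),(-91.5,85,79),(67.5,85,67)]:print(P,proj(w,hw(*P)).round(1))
for z in (.068,.0735,.1065):print(z,R.from_euler('z',-H[2],degrees=True).apply(onz(w,281,229,z)-[H[0],H[1],0])*1e3)
c=w["color"][200:280,200:380];cv2.imwrite("pics/c5.png",cv2.resize(c,None,fx=4,fy=4,interpolation=cv2.INTER_CUBIC))
```

```text
eye in tool [-0.0004 -0.083  -0.1958] T [0.62990485 0.26127022 0.07689849]
tool z 0 [[280.6 237.5]]
tool z -0.019 [[280.6 248.7]]
tool z -0.03 [[280.7 256.1]]
67 [[281.7 232.6]]
73 [[281.7 235.7]]
95 [[281.8 248.3]]
106.5 [[281.8 256.1]]
(115, 85, 118) [[439.  194.6]]
(67.5, 85, 118) [[354.1 218.5]]
(-91.5, 85, 79) [[132.  260.3]]
(67.5, 85, 67) [[337.5 195.5]]
0.068 [20.45309194 72.37123327 68.        ]
0.0735 [21.08511785 74.41938273 73.5       ]
0.1065 [ 24.87727331  86.70827951 106.5       ]
```

View pics/c5.png

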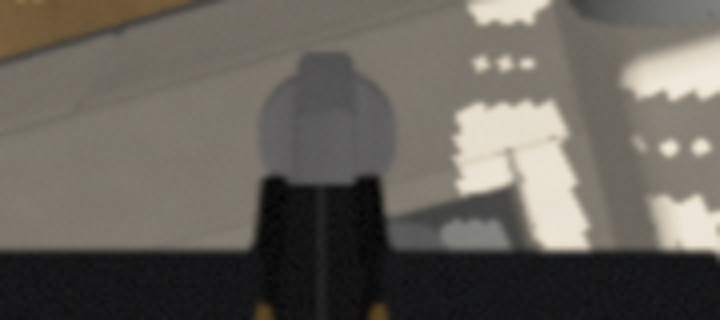

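Run:
```python
from h import *
from bench import r
w=pickle.load(open("wrist3.pkl","rb"));sc=pickle.load(open("scene3.pkl","rb"));s0=pickle.load(open("scene.pkl","rb"))
s=r.read_state();T=s["ee_pos"];q=R.from_quat(s["eef_rot"]);print(w["fx"],w["cx"],w["cy"])
o=proj(sc,hw(20,69,95))[0].astype(int)-45
for d in(0,-.02,-.03,-.04,-.05):print("tip tool z",d,"wrist edge",proj(w,T+q.apply([0,-.0095,d])).round(1),"scene crop",((proj(sc,T+q.apply([0,-.0095,d]))-o)*4.22).round(0))
for z in(67,73.5,106.5):print(z,"scene crop",((proj(sc,hw(20,69,z))-o)*4.22).round(0))
T0=np.array([.2339,.5792,.1875]);q0=R.from_quat([.829,.559,-.001,0])
for d in(0,-.04):
  for x in(-.05,.05):print("start",d,x,(proj(s0,T0+q0.apply([x,0,d]))*1.4).round(0))
x,y=495,215;cv2.imwrite("pics/c6.png",cv2.resize(np.hstack([s0["color"][205:295,490:560],sc["color"][o[1]:o[1]+90,o[0]:o[0]+90]]),None,fx=5,fy=5,interpolation=cv2.INTER_CUBIC))
```

```text
290.0797168225903 279.83638155112357 210.4045721728989
tip tool z 0 wrist edge [[280.6 225.3]] scene crop [[195. 217.]]
tip tool z -0.02 wrist edge [[280.6 236.1]] scene crop [[197. 204.]]
tip tool z -0.03 wrist edge [[280.7 242.3]] scene crop [[197. 197.]]
tip tool z -0.04 wrist edge [[280.7 249.2]] scene crop [[198. 190.]]
tip tool z -0.05 wrist edge [[280.8 257. ]] scene crop [[199. 183.]]
67 scene crop [[191. 211.]]
73.5 scene crop [[192. 206.]]
106.5 scene crop [[194. 184.]]
start 0 -0.05 [[713. 361.]]
start 0 0.05 [[738. 410.]]
start -0.04 -0.05 [[721. 351.]]
start -0.04 0.05 [[747. 400.]]
```

View pics/c6.png

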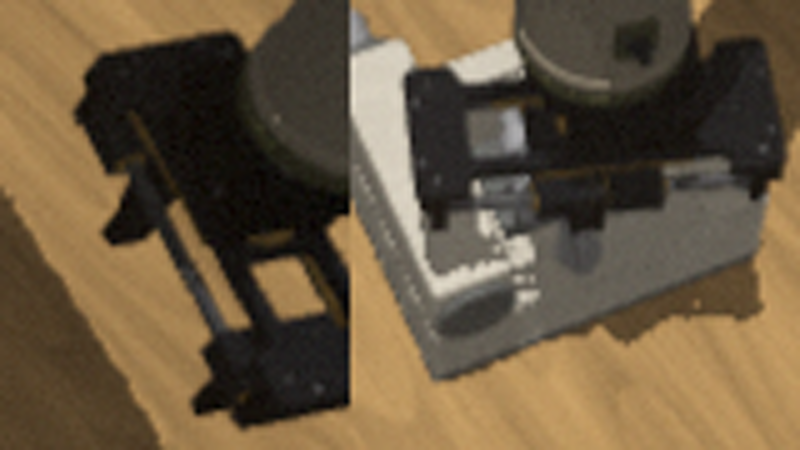

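Pictures 7–9: the closed fingertips sit above the fin. In both the wrist view (row 244) and the scene view (crop row ~230), the visible tips are about 33 mm behind the reported TCP. I'll open and go down carefully in small steps, watching the force.

```bash
python3 -m crank '[{"x":0,"y":0,"z":0,"ax":0,"ay":0,"az":0,"claw":0},{"x":0,"y":0,"z":0,"ax":0,"ay":0,"az":0,"claw":0},{"x":0,"y":0,"z":0,"ax":0,"ay":0,"az":0,"claw":0},{"x":0,"y":0,"z":0,"ax":0,"ay":0,"az":0,"claw":0},{"x":0,"y":0,"z":0,"ax":0,"ay":0,"az":0,"claw":0}]' 20
python3 -m crank '[{"x":0,"y":0,"z":0.001,"ax":0,"ay":0,"az":0,"claw":0},{"x":0,"y":0,"z":0.003,"ax":0,"ay":0,"az":0,"claw":0},{"x":0,"y":0,"z":0.005,"ax":0,"ay":0,"az":0,"claw":0},{"x":0,"y":0,"z":0.007,"ax":0,"ay":0,"az":0,"claw":0},{"x":0,"y":0,"z":0.008,"ax":0,"ay":0,"az":0,"claw":0}]' 20
python3 -m crank '[{"x":0,"y":0,"z":0.001,"ax":0,"ay":0,"az":0,"claw":0},{"x":0,"y":0,"z":0.002,"ax":0,"ay":0,"az":0,"claw":0},{"x":0,"y":0,"z":0.004,"ax":0,"ay":0,"az":0,"claw":0},{"x":0,"y":0,"z":0.005,"ax":0,"ay":0,"az":0,"claw":0},{"x":0,"y":0,"z":0.006,"ax":0,"ay":0,"az":0,"claw":0}]' 20
```

```text
time: 4.15
ee_pos: [0.6299, 0.2613, 0.0769]
eef_rot: [0.971, -0.241, -0.002, -0.0]
ft_force: [0.6, -0.2, -0.0]
width: 0.0262
time: 4.57
ee_pos: [0.6297, 0.2612, 0.0684]
eef_rot: [0.971, -0.241, -0.002, -0.0]
ft_force: [0.4, -0.2, -0.4]
width: 0.0432
time: 4.98
ee_pos: [0.6298, 0.2613, 0.0627]
eef_rot: [0.971, -0.241, -0.002, -0.0]
ft_force: [-0.2, -0.0, 0.3]
width: 0.0434
```

Reported TCP is now at z 62.7 mm, below the rim top at 67, with no contact, so the ~33 mm offset is confirmed. Going down 18 mm more and gripping.

```bash
python3 -m crank '[{"x":0,"y":0,"z":0.004,"ax":0,"ay":0,"az":0,"claw":0},{"x":0,"y":0,"z":0.008,"ax":0,"ay":0,"az":0,"claw":0},{"x":0,"y":0,"z":0.012,"ax":0,"ay":0,"az":0,"claw":0},{"x":0,"y":0,"z":0.016,"ax":0,"ay":0,"az":0,"claw":0},{"x":0,"y":0,"z":0.018,"ax":0,"ay":0,"az":0,"claw":0}]' 10
python3 -m crank '[{"x":0,"y":0,"z":0,"ax":0,"ay":0,"az":0,"claw":0.3},{"x":0,"y":0,"z":0,"ax":0,"ay":0,"az":0,"claw":1},{"x":0,"y":0,"z":0,"ax":0,"ay":0,"az":0,"claw":1},{"x":0,"y":0,"z":0,"ax":0,"ay":0,"az":0,"claw":1},{"x":0,"y":0,"z":0,"ax":0,"ay":0,"az":0,"claw":1}]' 10
python3 -m crank '[{"x":0,"y":0,"z":0,"ax":0,"ay":0,"az":0,"claw":1},{"x":0,"y":0,"z":0,"ax":0,"ay":0,"az":0,"claw":1},{"x":0,"y":0,"z":0,"ax":0,"ay":0,"az":0,"claw":1},{"x":0,"y":0,"z":0,"ax":0,"ay":0,"az":0,"claw":1},{"x":0,"y":0,"z":0,"ax":0,"ay":0,"az":0,"claw":1}]' 20
python3 -c "
from bench import r;s=r.read_state();print(s['ft_force'],s['torque'],s['joint_positions'])
from h import *;print(R.from_quat(s['eef_rot']).as_euler('zyx',degrees=True))"
```

```text
time: 5.4
ee_pos: [0.6294, 0.2612, 0.044]
eef_rot: [0.971, -0.241, -0.002, -0.0]
ft_force: [-0.2, 0.2, -1.0]
width: 0.0435
time: 5.82
ee_pos: [0.6299, 0.2614, 0.0452]
eef_rot: [0.971, -0.241, -0.002, -0.001]
ft_force: [0.4, -0.2, 0.4]
width: 0.0183
time: 6.23
ee_pos: [0.6308, 0.2607, 0.0452]
eef_rot: [0.97, -0.241, -0.001, -0.001]
ft_force: [4.9, -1.2, -2.9]
width: 0.0097
[ 4.86258703 -1.2383327  -2.89277881] [-0.34072224 -1.17005401  0.14537021] [-0.71433956  0.5792095   0.36302217  1.4669107  -0.21826163  1.13610862
 -0.80021779]
[ 2.79028833e+01 -9.60782020e-02 -1.79912455e+02]
```

Gripped the fin (9.7 mm), aligned. Turning it clockwise by 73° in three calls.

```bash
python3 -m crank '[{"x":0,"y":0,"z":0,"ax":0,"ay":0,"az":0.03,"claw":1},{"x":0,"y":0,"z":0,"ax":0,"ay":0,"az":0.08,"claw":1},{"x":0,"y":0,"z":0,"ax":0,"ay":0,"az":0.13,"claw":1},{"x":0,"y":0,"z":0,"ax":0,"ay":0,"az":0.18,"claw":1},{"x":0,"y":0,"z":0,"ax":0,"ay":0,"az":0.21,"claw":1}]' 25
python3 -m crank '[{"x":0,"y":0,"z":0,"ax":0,"ay":0,"az":0.04,"claw":1},{"x":0,"y":0,"z":0,"ax":0,"ay":0,"az":0.085,"claw":1},{"x":0,"y":0,"z":0,"ax":0,"ay":0,"az":0.13,"claw":1},{"x":0,"y":0,"z":0,"ax":0,"ay":0,"az":0.175,"claw":1},{"x":0,"y":0,"z":0,"ax":0,"ay":0,"az":0.21,"claw":1}]' 25
python3 -c "
from bench import r;s=r.read_state();print(s['ft_force'],s['torque'],s['width'],s['joint_positions'].round(2))
from h import *;print(R.from_quat(s['eef_rot']).as_euler('zyx',degrees=True))"
```

```text
time: 6.65
ee_pos: [0.6303, 0.2612, 0.0451]
eef_rot: [0.898, -0.44, -0.002, -0.0]
ft_force: [2.5, -1.5, -1.4]
width: 0.0098
time: 7.07
ee_pos: [0.6301, 0.2616, 0.0452]
eef_rot: [0.787, -0.617, -0.002, -0.0]
ft_force: [3.3, 0.3, -0.1]
width: 0.0098
[ 3.34931793  0.26489132 -0.07549378] [-0.03607681 -0.55764791  0.02021069] 0.00984511699649604 [-0.83  0.61  0.53  1.47 -0.33  1.15 -1.57]
[ 7.62548030e+01 -1.59118713e-01 -1.79867038e+02]
```

```bash
python3 -m crank '[{"x":0,"y":0,"z":0,"ax":0,"ay":0,"az":0.04,"claw":1},{"x":0,"y":0,"z":0,"ax":0,"ay":0,"az":0.085,"claw":1},{"x":0,"y":0,"z":0,"ax":0,"ay":0,"az":0.13,"claw":1},{"x":0,"y":0,"z":0,"ax":0,"ay":0,"az":0.175,"claw":1},{"x":0,"y":0,"z":0,"ax":0,"ay":0,"az":0.207,"claw":1}]' 25
python3 -m crank '[{"x":0,"y":0,"z":0,"ax":0,"ay":0,"az":0,"claw":1},{"x":0,"y":0,"z":0,"ax":0,"ay":0,"az":0,"claw":0},{"x":0,"y":0,"z":0,"ax":0,"ay":0,"az":0,"claw":-0.1},{"x":0,"y":0,"z":0,"ax":0,"ay":0,"az":0,"claw":-0.1},{"x":0,"y":0,"z":0,"ax":0,"ay":0,"az":0,"claw":-0.1}]' 25
python3 -m crank '[{"x":0,"y":0,"z":-0.02,"ax":0,"ay":0,"az":0,"claw":-0.1},{"x":0,"y":0,"z":-0.05,"ax":0,"ay":0,"az":0,"claw":-0.1},{"x":0,"y":0,"z":-0.08,"ax":0,"ay":0,"az":0,"claw":-0.1},{"x":0,"y":0,"z":-0.1,"ax":0,"ay":0,"az":0,"claw":-0.1},{"x":0,"y":0,"z":-0.11,"ax":0,"ay":0,"az":0,"claw":-0.1}]' 25
python3 -c "
from bench import r;s=r.read_state();print(s['ft_force'],s['width'],s['joint_positions'].round(2))
from h import *;print(R.from_quat(s['eef_rot']).as_euler('zyx',degrees=True))
# cover grasp: yaw -45.9, pos
g=np.array([.5365,-.1877]);OFF=-.033
hi=np.array([*g,.24]);plan((hi,down(-45.9)))"
```

```text
time: 7.48
ee_pos: [0.6301, 0.2623, 0.0452]
eef_rot: [-0.643, 0.766, 0.002, -0.0]
ft_force: [3.3, 1.9, -0.3]
width: 0.0094
time: 7.9
ee_pos: [0.6295, 0.2612, 0.0448]
eef_rot: [-0.645, 0.764, 0.002, -0.001]
ft_force: [0.1, 0.3, -0.6]
width: 0.0289
time: 8.32
ee_pos: [0.6313, 0.2611, 0.1582]
eef_rot: [-0.645, 0.764, 0.001, 0.001]
ft_force: [0.4, 0.5, 0.1]
width: 0.0473
[0.44036527 0.53500999 0.09462711] 0.0473399386567735 [-0.9   0.54  0.66  1.36 -0.33  1.35 -1.98]
[ 9.97031079e+01 -1.84801083e-02 -1.79792515e+02]
at [0.6313 0.2611 0.1582] t 8.3
  x 0.1527 y 0.0060 z -0.0278  ax -0.0001 ay 0.0006 az -0.1565
  x 0.1435 y 0.0527 z -0.0276  ax -0.0001 ay 0.0006 az -0.1565
  x 0.1203 y 0.0943 z -0.0274  ax -0.0002 ay 0.0006 az -0.1565
```

```bash
python3 -m crank '[{"x":0.035,"y":0.002,"z":-0.006,"ax":0,"ay":0,"az":-0.03,"claw":-0.5},{"x":0.07,"y":0.004,"z":-0.012,"ax":0,"ay":0,"az":-0.06,"claw":-1},{"x":0.1,"y":0.005,"z":-0.018,"ax":0,"ay":0,"az":-0.1,"claw":-1},{"x":0.13,"y":0.006,"z":-0.024,"ax":0,"ay":0,"az":-0.13,"claw":-1},{"x":0.1527,"y":0.006,"z":-0.0278,"ax":0,"ay":0,"az":-0.1565,"claw":-1}]' 25
python3 -m crank '[{"x":0.03,"y":0.01,"z":-0.006,"ax":0,"ay":0,"az":-0.03,"claw":-1},{"x":0.06,"y":0.02,"z":-0.012,"ax":0,"ay":0,"az":-0.06,"claw":-1},{"x":0.09,"y":0.035,"z":-0.018,"ax":0,"ay":0,"az":-0.1,"claw":-1},{"x":0.12,"y":0.045,"z":-0.024,"ax":0,"ay":0,"az":-0.13,"claw":-1},{"x":0.1435,"y":0.0527,"z":-0.0276,"ax":0,"ay":0,"az":-0.1565,"claw":-1}]' 25
python3 -m crank '[{"x":0.035,"y":0.035,"z":-0.006,"ax":0,"ay":0,"az":-0.05,"claw":-1},{"x":0.07,"y":0.07,"z":-0.012,"ax":0,"ay":0,"az":-0.1,"claw":-1},{"x":0.1,"y":0.11,"z":-0.018,"ax":0,"ay":0,"az":-0.14,"claw":-1},{"x":0.118,"y":0.13,"z":-0.024,"ax":0,"ay":0,"az":-0.155,"claw":-1},{"x":0.12,"y":0.14,"z":-0.0274,"ax":0,"ay":0,"az":-0.1565,"claw":-1}]' 25
python3 -m crank '[{"x":0,"y":0,"z":0,"ax":0,"ay":0,"az":0,"claw":-1},{"x":0,"y":0,"z":0,"ax":0,"ay":0,"az":0,"claw":-1},{"x":0,"y":0,"z":0,"ax":0,"ay":0,"az":0,"claw":-1},{"x":0,"y":0,"z":0,"ax":0,"ay":0,"az":0,"claw":-1},{"x":0,"y":0,"z":0,"ax":0,"ay":0,"az":0,"claw":-1}]' 25
python3 - <<'E'
from h import *
from bench import r,camera
c=camera("wrist");pickle.dump(c,open("w4.pkl","wb"));cv2.imwrite("pics/w4.png",cv2.resize(c["color"],None,fx=1.4,fy=1.4))
s=r.read_state();print(R.from_quat(s['eef_rot']).as_euler('zyx',degrees=True).round(1),s["ee_pos"])
hsv=cv2.cvtColor(c["color"],cv2.COLOR_BGR2HSV)
m=((hsv[...,1]<40)&(hsv[...,2]>70)).astype(np.uint8);m[242:]=0
m=cv2.morphologyEx(m,cv2.MORPH_CLOSE,np.ones((3,3)))
for cs in cv2.findContours(m,0,1)[0]:
    if cv2.contourArea(cs)<500:continue
    rc=cv2.minAreaRect(cs);W=np.array([onz(c,*p,.006) for p in cv2.boxPoints(rc)]);print(rc,W.round(4).tolist(),np.linalg.norm(W-np.roll(W,1,0),axis=1).round(4),W.mean(0).round(4))
    m2=np.zeros_like(m);cv2.fillPoly(m2,[cv2.convexHull(cs)],1)
    b=((hsv[...,2]<45).astype(np.uint8))&m2
    for d in cv2.findContours(b,0,1)[0]:
        if cv2.contourArea(d)>100:print("bar",cv2.minAreaRect(d))
print(proj(c,[.5365,-.1877,.048]))
E
```

```text
time: 8.73
ee_pos: [0.5977, 0.1086, 0.1825]
eef_rot: [0.757, -0.654, -0.002, 0.001]
ft_force: [-0.0, -0.8, 0.3]
width: 0.0733
time: 9.15
ee_pos: [0.566, -0.0408, 0.2101]
eef_rot: [0.849, -0.528, -0.002, 0.0]
ft_force: [0.7, 0.1, 0.6]
width: 0.087
time: 9.57
ee_pos: [0.4915, -0.2129, 0.2374]
eef_rot: [0.92, -0.392, -0.002, 0.0]
ft_force: [0.1, -0.8, 0.4]
width: 0.0869
time: 9.98
ee_pos: [0.4948, -0.2061, 0.2367]
eef_rot: [0.921, -0.389, -0.002, 0.0]
ft_force: [-0.2, 0.0, 0.7]
width: 0.087
[  45.8   -0.3 -179.9] [ 0.49475609 -0.20629384  0.23681542]
((311.5, 148.5), (69.0, 91.0), 90.0) [[0.5435, -0.1298, 0.006], [0.6319, -0.2207, 0.006], [0.5672, -0.2947, 0.006], [0.4721, -0.1972, 0.006]] [0.0981 0.1268 0.0983 0.1362] [ 0.5537 -0.2106  0.006 ]
bar ((294.0, 152.0), (46.0, 8.0), 90.0)
[[292.97290357 150.26572613]]
```

View pics/w4.png

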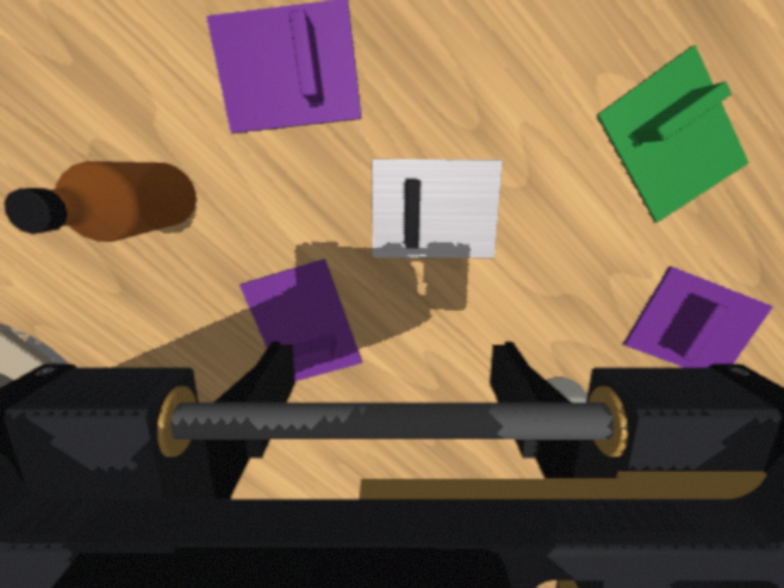

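Picture 10 shows the silver plate (372,159)–(500,258) with its bar at (412,213), predicted within 1–2 px of the top-view estimate and parallel to the jaws. Now I'll plan the grasp.

Run:
```python
from h import *
c=pickle.load(open("w4.pkl","rb"))
print("bar",onz(c,294,152,.048),"bar ends",onz(c,294,129,.048),onz(c,294,175.5,.048))
k=[onz(c,u/1.4,v/1.4,.006) for u,v in((372,159),(502,160),(495,258),(372,257.5))]
x=(k[1]+k[2]-k[0]-k[3])/2;n=(k[0]+k[3])/2;y=k[0]-k[3];print("len",np.linalg.norm(x),np.linalg.norm(y),"yaw",np.degrees(np.arctan2(x[1],x[0])),np.degrees(np.arctan2(y[1],y[0]))-90)
u=x/np.linalg.norm(x);print("grip from nose",n+.04*u)
g=(.5363,-.1883)
plan(([*g,.13],down(-45.8)),([*g,-.016],down(-45.8)))
```

```text
bar [ 0.53585795 -0.19023952  0.048     ] bar ends [ 0.55631639 -0.16973985  0.048     ] [ 0.5139227  -0.21221897  0.048     ]
len 0.13054570718806952 0.10012253946736663 yaw -46.09150089365195 -46.644697086050016
grip from nose [ 0.53494322 -0.19230194  0.006     ]
at [ 0.4948 -0.2063  0.2368] t 10.0
  x 0.0165 y -0.0425 z 0.1067  ax 0.0010 ay 0.0022 az 0.0000
  x 0.0001 y -0.0000 z 0.1460  ax -0.0000 ay 0.0000 az 0.0000
```

```bash
python3 -m crank '[{"x":0.01,"y":-0.02,"z":0.03,"ax":0.0005,"ay":0.001,"az":0.0035,"claw":-1},{"x":0.017,"y":-0.035,"z":0.06,"ax":0.0005,"ay":0.001,"az":0.0035,"claw":-1},{"x":0.017,"y":-0.0413,"z":0.09,"ax":0.0005,"ay":0.001,"az":0.0035,"claw":-1},{"x":0.017,"y":-0.0413,"z":0.102,"ax":0.001,"ay":0.002,"az":0.0035,"claw":-1},{"x":0.017,"y":-0.0413,"z":0.107,"ax":0.001,"ay":0.002,"az":0.0035,"claw":-1}]' 25
python3 -m crank '[{"x":0,"y":0,"z":0.03,"ax":0,"ay":0,"az":0,"claw":-1},{"x":0,"y":0,"z":0.06,"ax":0,"ay":0,"az":0,"claw":-1},{"x":0,"y":0,"z":0.08,"ax":0,"ay":0,"az":0,"claw":-1},{"x":0,"y":0,"z":0.095,"ax":0,"ay":0,"az":0,"claw":-1},{"x":0,"y":0,"z":0.1,"ax":0,"ay":0,"az":0,"claw":-1}]' 25
python3 -m crank '[{"x":0,"y":0,"z":0.012,"ax":0,"ay":0,"az":0,"claw":-1},{"x":0,"y":0,"z":0.024,"ax":0,"ay":0,"az":0,"claw":-1},{"x":0,"y":0,"z":0.035,"ax":0,"ay":0,"az":0,"claw":-1},{"x":0,"y":0,"z":0.042,"ax":0,"ay":0,"az":0,"claw":-1},{"x":0,"y":0,"z":0.045,"ax":0,"ay":0,"az":0,"claw":-1}]' 25
python3 -m crank '[{"x":0,"y":0,"z":0,"ax":0,"ay":0,"az":0,"claw":0},{"x":0,"y":0,"z":0,"ax":0,"ay":0,"az":0,"claw":0},{"x":0,"y":0,"z":0,"ax":0,"ay":0,"az":0,"claw":0},{"x":0,"y":0,"z":0,"ax":0,"ay":0,"az":0,"claw":0.3},{"x":0,"y":0,"z":0,"ax":0,"ay":0,"az":0,"claw":0.4}]' 10
python3 -c "
from h import *;g=(.5358,-.1895);plan(([*g,-.016],down(-46.2)))"
```

```text
time: 10.45
ee_pos: [0.5345, -0.1893, 0.1272]
eef_rot: [0.92, -0.392, -0.002, 0.001]
ft_force: [0.0, 0.8, -0.2]
width: 0.0871
time: 10.87
ee_pos: [0.5347, -0.1902, 0.0286]
eef_rot: [0.92, -0.393, -0.001, 0.0]
ft_force: [-1.7, 0.0, -0.3]
width: 0.0872
time: 11.28
ee_pos: [0.5351, -0.1905, -0.0159]
eef_rot: [0.919, -0.393, -0.0, -0.0]
ft_force: [-0.7, -0.1, 0.5]
width: 0.087
time: 11.7
ee_pos: [0.5359, -0.1908, -0.0144]
eef_rot: [0.919, -0.393, 0.001, -0.0]
ft_force: [-0.7, 0.5, 0.2]
width: 0.0616
at [ 0.5359 -0.1908 -0.0144] t 11.7
  x -0.0010 y -0.0008 z 0.0016  ax -0.0006 ay -0.0004 az -0.0010
```

```bash
python3 -m crank '[{"x":-0.0005,"y":-0.0008,"z":0.0016,"ax":0,"ay":0,"az":0,"claw":0.5},{"x":-0.0005,"y":-0.0008,"z":0.0016,"ax":0,"ay":0,"az":0,"claw":1},{"x":-0.0005,"y":-0.0008,"z":0.0016,"ax":0,"ay":0,"az":0,"claw":1},{"x":-0.0005,"y":-0.0008,"z":0.0016,"ax":0,"ay":0,"az":0,"claw":1},{"x":-0.0005,"y":-0.0008,"z":0.0016,"ax":0,"ay":0,"az":0,"claw":1}]' 8
python3 -m crank '[{"x":0,"y":0,"z":0,"ax":0,"ay":0,"az":0,"claw":1},{"x":0,"y":0,"z":0,"ax":0,"ay":0,"az":0,"claw":1},{"x":0,"y":0,"z":0,"ax":0,"ay":0,"az":0,"claw":1},{"x":0,"y":0,"z":0,"ax":0,"ay":0,"az":0,"claw":1},{"x":0,"y":0,"z":0,"ax":0,"ay":0,"az":0,"claw":1}]' 50
python3 -m crank '[{"x":0,"y":0,"z":-0.01,"ax":0,"ay":0,"az":0,"claw":1},{"x":0,"y":0,"z":-0.03,"ax":0,"ay":0,"az":0,"claw":1},{"x":0,"y":0,"z":-0.06,"ax":0,"ay":0,"az":0,"claw":1},{"x":0,"y":0,"z":-0.09,"ax":0,"ay":0,"az":0,"claw":1},{"x":0,"y":0,"z":-0.11,"ax":0,"ay":0,"az":0,"claw":1}]' 50
python3 -m crank '[{"x":0,"y":0,"z":-0.02,"ax":0,"ay":0,"az":0,"claw":1},{"x":0,"y":0,"z":-0.05,"ax":0,"ay":0,"az":0,"claw":1},{"x":0,"y":0,"z":-0.08,"ax":0,"ay":0,"az":0,"claw":1},{"x":0,"y":0,"z":-0.1,"ax":0,"ay":0,"az":0,"claw":1},{"x":0,"y":0,"z":-0.11,"ax":0,"ay":0,"az":0,"claw":1}]' 50
python3 - <<'E'
from bench import r;s=r.read_state();print(s['ft_force'],s['torque'],s['joint_positions'].round(2))
from h import *
E
```

```text
time: 12.12
ee_pos: [0.5358, -0.1898, -0.0164]
eef_rot: [0.919, -0.393, 0.0, -0.0]
ft_force: [-0.8, 0.1, 0.3]
width: 0.0284
time: 12.53
ee_pos: [0.5359, -0.1899, -0.0164]
eef_rot: [0.919, -0.393, 0.0, -0.0]
ft_force: [0.6, -1.5, -1.2]
width: 0.0137
time: 12.95
ee_pos: [0.5359, -0.1903, 0.0965]
eef_rot: [0.919, -0.394, 0.001, -0.0]
ft_force: [1.3, -0.0, -3.2]
width: 0.0137
time: 13.37
ee_pos: [0.5361, -0.1904, 0.2067]
eef_rot: [0.919, -0.394, 0.002, -0.001]
ft_force: [-0.5, 0.1, -3.1]
width: 0.0137
[-0.52214659  0.10359378 -3.13999123] [-0.04318824  0.14234881 -0.00264288] [-0.4   0.23  0.78  1.63 -0.17  1.35 -0.4 ]
```

Holding the cover (13.7 mm, about 3.2 N lifted). I'll check the sideways offset in the grip from the wrist image numerically.

Run:
```python
from bench import r,camera
from h import *
c=camera("wrist");s=r.read_state();T=s["ee_pos"];q=R.from_quat(s["eef_rot"]);pickle.dump((c,T,q.as_quat()),open("w5.pkl","wb"))
hsv=cv2.cvtColor(c["color"],cv2.COLOR_BGR2HSV)
for x in(-.03,-.01,.02,.04,.06,.08):
    p=proj(c,T+q.apply([x,-.05,-.0164]))[0];p2=proj(c,T+q.apply([x,-.05,-.0224]))[0];u=int(round(p[0]))
    print("x",x,"pred",p.round(1),p2.round(1),"sat",hsv[int(p[1])-10:int(p[1])+12,u,1].tolist(),"val",hsv[int(p[1])-10:int(p[1])+12,u,2].tolist())
for y in(-.04,-.03,-.02):
    for x in(-.04,.09):
        p=proj(c,T+q.apply([x,y,-.0224]))[0];u=int(round(p[0]));v=int(round(p[1]));print("y",y,"x",x,p.round(1),hsv[v,u-10:u+11,1].tolist())
print((proj(c,T+q.apply([0,-.049,-.0224]))-proj(c,T+q.apply([0,-.05,-.0224]))))
```

```text
x -0.03 pred [232.5 173.2] [231. 175.] sat [120, 120, 121, 120, 118, 119, 119, 119, 120, 120, 118, 118, 112, 83, 23, 7, 6, 3, 5, 3, 2, 5] val [212, 215, 215, 218, 220, 219, 219, 216, 218, 219, 221, 221, 212, 172, 153, 192, 218, 225, 225, 224, 224, 225]
x -0.01 pred [264.7 173.2] [264.2 175. ] sat [121, 120, 119, 118, 119, 120, 115, 118, 120, 119, 119, 117, 102, 53, 11, 4, 3, 3, 2, 2, 3, 3] val [131, 130, 129, 127, 126, 128, 131, 128, 128, 129, 129, 126, 122, 120, 144, 192, 219, 224, 224, 224, 225, 225]
x 0.02 pred [312.9 173.2] [313.9 175. ] sat [117, 120, 118, 118, 119, 118, 121, 120, 119, 123, 118, 116, 106, 58, 11, 5, 3, 3, 2, 3, 2, 2] val [122, 123, 121, 121, 120, 121, 120, 119, 118, 118, 123, 123, 123, 118, 141, 191, 219, 223, 223, 223, 223, 223]
x 0.04 pred [345.  173.1] [347.1 174.9] sat [119, 119, 120, 119, 119, 119, 120, 117, 118, 117, 119, 119, 112, 78, 18, 4, 4, 3, 2, 2, 2, 3] val [218, 216, 215, 214, 214, 217, 221, 224, 224, 224, 222, 220, 209, 170, 153, 192, 215, 222, 222, 223, 222, 222]
x 0.06 pred [377.2 173.1] [380.4 174.9] sat [119, 118, 119, 120, 120, 118, 119, 119,
[... 461 characters left out ...]
16, 118, 118, 120, 118, 119, 117, 91, 38, 11, 3, 2, 3, 3, 3, 3, 3, 3, 2, 3]
y -0.04 x 0.09 [427.6 191.1] [2, 3, 3, 2, 2, 3, 22, 69, 105, 111, 112, 112, 112, 113, 113, 114, 115, 115, 116, 117, 116]
y -0.03 x -0.04 [216.6 206.7] [122, 118, 119, 117, 118, 116, 118, 119, 102, 46, 13, 5, 2, 3, 2, 2, 2, 2, 3, 3, 3]
y -0.03 x 0.09 [425.2 206.7] [2, 2, 3, 2, 2, 2, 8, 44, 90, 113, 118, 118, 116, 115, 115, 116, 116, 115, 116, 114, 114]
y -0.02 x -0.04 [217.6 221.8] [158, 161, 152, 154, 145, 156, 158, 152, 130, 67, 21, 4, 4, 6, 6, 2, 4, 4, 4, 4, 2]
y -0.02 x 0.09 [422.8 221.8] [4, 6, 4, 6, 4, 4, 38, 91, 113, 119, 118, 120, 120, 117, 120, 121, 120, 120, 120, 122, 120]
[[-7.69087298e-04  1.63996516e+00]]
```

```bash
cat >> h.py <<'E'
E_=.0014
def tcp(nx,nz,tilt,dy=0,yaw=None):
    """TCP pose so the nose bottom edge middle sits at housing x nx, seat-relative z nz (mm)"""
    q=down(H[2] if yaw is None else yaw,tilt)
    return hw(nx,dy,60+nz)-q.apply([-.040,E_,-.0164]),q
E
python3 - <<'E'
from h import *
a=plan(tcp(-46,90,33),step=.19,ang=31)
b=plan(tcp(-46,3,33),start=a)
E
```

```text
at [ 0.5365 -0.1904  0.2071] t 13.4
  x -0.0805 y -0.1035 z 0.0165  ax 0.0294 ay 0.0922 az -0.1006
  x -0.0606 y -0.1171 z 0.0099  ax 0.0293 ay 0.0922 az -0.1006
  x -0.0375 y -0.1264 z 0.0080  ax 0.0293 ay 0.0923 az -0.1005
  x -0.0474 y -0.0000 z 0.0730  ax 0.0000 ay -0.0000 az -0.0000
```

```bash
python3 -m crank '[{"x":-0.0161,"y":-0.0207,"z":0.0033,"ax":0.0059,"ay":0.0184,"az":-0.0201,"claw":1},{"x":-0.0322,"y":-0.0414,"z":0.0066,"ax":0.0118,"ay":0.0369,"az":-0.0402,"claw":1},{"x":-0.0483,"y":-0.0621,"z":0.0099,"ax":0.0176,"ay":0.0553,"az":-0.0604,"claw":1},{"x":-0.0644,"y":-0.0828,"z":0.0132,"ax":0.0235,"ay":0.0738,"az":-0.0805,"claw":1},{"x":-0.0805,"y":-0.1035,"z":0.0165,"ax":0.0294,"ay":0.0922,"az":-0.1006,"claw":1}]' 50
python3 -m crank '[{"x":-0.0121,"y":-0.0234,"z":0.002,"ax":0.0059,"ay":0.0184,"az":-0.0201,"claw":1},{"x":-0.0242,"y":-0.0468,"z":0.004,"ax":0.0117,"ay":0.0369,"az":-0.0402,"claw":1},{"x":-0.0364,"y":-0.0703,"z":0.0059,"ax":0.0176,"ay":0.0553,"az":-0.0604,"claw":1},{"x":-0.0485,"y":-0.0937,"z":0.0079,"ax":0.0234,"ay":0.0738,"az":-0.0805,"claw":1},{"x":-0.0606,"y":-0.1171,"z":0.0099,"ax":0.0293,"ay":0.0922,"az":-0.1006,"claw":1}]' 50
python3 -m crank '[{"x":-0.01,"y":-0.03,"z":0.002,"ax":0.008,"ay":0.025,"az":-0.027,"claw":1},{"x":-0.02,"y":-0.065,"z":0.004,"ax":0.015,"ay":0.047,"az":-0.051,"claw":1},{"x":-0.03,"y":-0.095,"z":0.006,"ax":0.021,"ay":0.068,"az":-0.074,"claw":1},{"x":-0.036,"y":-0.118,"z":0.0075,"ax":0.0265,"ay":0.083,"az":-0.091,"claw":1},{"x":-0.0375,"y":-0.1264,"z":0.008,"ax":0.0293,"ay":0.0923,"az":-0.1005,"claw":1}]' 50
python3 -m crank '[{"x":0,"y":0,"z":0,"ax":0,"ay":0,"az":0,"claw":1},{"x":0,"y":0,"z":0,"ax":0,"ay":0,"az":0,"claw":1},{"x":0,"y":0,"z":0,"ax":0,"ay":0,"az":0,"claw":1},{"x":0,"y":0,"z":0,"ax":0,"ay":0,"az":0,"claw":1},{"x":0,"y":0,"z":0,"ax":0,"ay":0,"az":0,"claw":1}]' 50
python3 - <<'E'
from bench import r,camera
from h import *
plan(tcp(-46,90,33))
c=camera("wrist");s=r.read_state();T=s["ee_pos"];q=R.from_quat(s["eef_rot"]);pickle.dump((c,T,q.as_quat()),open("w6.pkl","wb"))
print(q.as_matrix().round(3),s["joint_positions"].round(2),s["width"])
cv2.imwrite("pics/w6.png",cv2.resize(c["color"],None,fx=1.4,fy=1.4,interpolation=cv2.INTER_CUBIC))
nm=lambda P:(proj(c,P)*1.4).round(0).tolist()[0]
print("cover +y corners nose/tail bottom",nm(T+q.apply([-.04,E_-.05,-.0164])),nm(T+q.apply([.09,E_-.05,-.0164])))
for P in[(-67.5,53,67),(67.5,53,67),(-91.5,85,79),(-53.5,85,79),(115,85,118),(-53.5,53,79)]:print(P,nm(hw(*P)))
E
```

```text
time: 13.83
ee_pos: [0.5539, -0.0587, 0.1856]
eef_rot: [0.95, -0.296, 0.096, 0.009]
ft_force: [-0.1, -0.3, -4.1]
width: 0.0137
time: 14.25
ee_pos: [0.573, 0.0708, 0.1691]
eef_rot: [0.962, -0.194, 0.19, 0.018]
ft_force: [0.3, -0.6, -3.8]
width: 0.0137
time: 14.67
ee_pos: [0.5914, 0.2034, 0.1515]
eef_rot: [0.956, -0.086, 0.28, 0.027]
ft_force: [-0.2, -0.6, -3.3]
width: 0.0134
time: 15.08
ee_pos: [0.5939, 0.1979, 0.1545]
eef_rot: [0.955, -0.091, 0.281, 0.027]
ft_force: [0.3, 0.0, -4.1]
width: 0.0139
at [0.5939 0.1979 0.1545] t 15.1
  x 0.0025 y -0.0010 z -0.0025  ax 0.0006 ay 0.0020 az -0.0007
[[ 0.826 -0.189  0.532]
 [-0.159 -0.982 -0.102]
 [ 0.541  0.    -0.841]] [-0.95  0.03  0.3   2.02  0.6   0.77 -1.2 ] 0.013108406312146601
cover +y corners nose/tail bottom [304.0, 246.0] [595.0, 246.0]
(-67.5, 53, 67) [219.0, 221.0]
(67.5, 53, 67) [410.0, 208.0]
(-91.5, 85, 79) [164.0, 163.0]
(-53.5, 85, 79) [243.0, 163.0]
(115, 85, 118) [511.0, 163.0]
(-53.5, 53, 79) [249.0, 222.0]
```

View pics/w6.png

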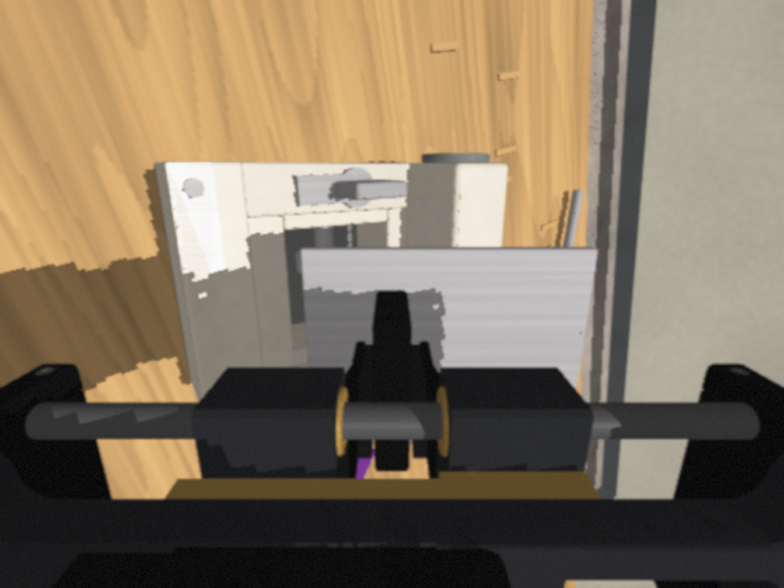

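Picture 11: the latch lies open along the y+ rim at (300–405,188). The cover is tilted tail-up, its near edge at row ~249 against 246 predicted, so it sits about 1 mm further over. Housing corners match the fit within 1–3 px. Correcting and lowering.

```bash
sed -i 's/^E_=.*/E_=.0022/' h.py
python3 - <<'E'
from h import *
a=plan(tcp(-46,40,33));plan(tcp(-46,3,33),start=a)
E
```

```text
at [0.5939 0.1982 0.1546] t 15.1
  x -0.0245 y -0.0015 z 0.0396  ax 0.0005 ay 0.0019 az -0.0006
  x -0.0202 y 0.0000 z 0.0310  ax 0.0000 ay 0.0000 az 0.0000
```

```bash
python3 -m crank '[{"x":-0.004,"y":-0.0008,"z":0.006,"ax":0.0005,"ay":0.0019,"az":0,"claw":1},{"x":-0.010,"y":-0.0015,"z":0.016,"ax":0.0005,"ay":0.0019,"az":0,"claw":1},{"x":-0.017,"y":-0.0015,"z":0.028,"ax":0.0005,"ay":0.0019,"az":0,"claw":1},{"x":-0.0225,"y":-0.0015,"z":0.0365,"ax":0.0005,"ay":0.0019,"az":0,"claw":1},{"x":-0.0245,"y":-0.0015,"z":0.0396,"ax":0.0005,"ay":0.0019,"az":0,"claw":1}]' 50
python3 -m crank '[{"x":-0.003,"y":0,"z":0.005,"ax":0,"ay":0,"az":0,"claw":1},{"x":-0.007,"y":0,"z":0.011,"ax":0,"ay":0,"az":0,"claw":1},{"x":-0.010,"y":0,"z":0.0155,"ax":0,"ay":0,"az":0,"claw":1},{"x":-0.0125,"y":0,"z":0.019,"ax":0,"ay":0,"az":0,"claw":1},{"x":-0.013,"y":0,"z":0.02,"ax":0,"ay":0,"az":0,"claw":1}]' 50
python3 - <<'E'
from h import *
from bench import r
s=r.read_state();print(s["ft_force"],s["width"])
plan(tcp(-46,3,33))
E
```

```text
time: 15.55
ee_pos: [0.5936, 0.1996, 0.105]
eef_rot: [0.955, -0.09, 0.282, 0.028]
ft_force: [-0.4, -0.1, -3.5]
width: 0.0135
time: 15.97
ee_pos: [0.5944, 0.2004, 0.0831]
eef_rot: [0.955, -0.09, 0.283, 0.027]
ft_force: [-0.3, -0.8, -3.7]
width: 0.0134
[-0.27507633 -0.77894691 -3.71510221] 0.01340471394310723
at [0.5944 0.2004 0.0831] t 16.0
  x -0.0060 y 0.0007 z 0.0105  ax -0.0000 ay 0.0002 az 0.0006
```

```bash
python3 -m crank '[{"x":-0.001,"y":0,"z":0.002,"ax":0,"ay":0,"az":0,"claw":1},{"x":-0.0025,"y":0.0003,"z":0.0045,"ax":0,"ay":0,"az":0,"claw":1},{"x":-0.004,"y":0.0006,"z":0.007,"ax":0,"ay":0,"az":0,"claw":1},{"x":-0.0055,"y":0.0006,"z":0.009,"ax":0,"ay":0,"az":0,"claw":1},{"x":-0.006,"y":0.0006,"z":0.01,"ax":0,"ay":0,"az":0,"claw":1}]' 50
python3 - <<'E'
from h import *
from bench import r
s=r.read_state();print(s["ft_force"],s["torque"],s["width"])
a=plan(tcp(-57,3,30));a=plan(tcp(-61,3,24),start=a);a=plan(tcp(-63,2.5,16),start=a);a=plan(tcp(-65,2,8),start=a);a=plan(tcp(-65.2,1,2),start=a)
E
```

```text
time: 16.38
ee_pos: [0.5948, 0.1997, 0.0719]
eef_rot: [0.955, -0.09, 0.283, 0.027]
ft_force: [0.7, -0.0, -4.0]
width: 0.0135
[ 0.71546944 -0.04250774 -4.02545597] [ 0.14792359  1.18826828 -0.01496426] 0.013462541366461578
at [0.5948 0.1997 0.0719] t 16.4
  x -0.0105 y 0.0002 z -0.0031  ax -0.0002 ay -0.0261 az 0.0004
  x -0.0054 y -0.0000 z 0.0021  ax 0.0000 ay -0.0524 az 0.0000
  x -0.0047 y -0.0000 z 0.0050  ax 0.0000 ay -0.0698 az -0.0000
  x -0.0047 y -0.0000 z 0.0053  ax 0.0000 ay -0.0698 az -0.0000
  x -0.0023 y -0.0000 z 0.0051  ax 0.0000 ay -0.0524 az -0.0000
```

```bash
python3 -m crank '[{"x":-0.002,"y":0,"z":-0.0006,"ax":0,"ay":-0.005,"az":0,"claw":1},{"x":-0.0045,"y":0,"z":-0.0013,"ax":0,"ay":-0.011,"az":0,"claw":1},{"x":-0.007,"y":0,"z":-0.002,"ax":0,"ay":-0.018,"az":0,"claw":1},{"x":-0.0095,"y":0,"z":-0.0028,"ax":0,"ay":-0.024,"az":0,"claw":1},{"x":-0.0105,"y":0,"z":-0.0031,"ax":0,"ay":-0.0261,"az":0,"claw":1}]' 50
python3 - <<'E'
from h import *
from bench import r
s=r.read_state();print(s["ft_force"],s["torque"],s["width"])
a=plan(tcp(-59,2,24));a=plan(tcp(-61.5,2,16),start=a);a=plan(tcp(-64,1.5,8),start=a);a=plan(tcp(-65,1,2),start=a)
E
```

```text
time: 16.8
ee_pos: [0.5847, 0.2019, 0.0695]
eef_rot: [0.962, -0.091, 0.257, 0.024]
ft_force: [-0.8, -0.2, -3.3]
width: 0.0138
[-0.7675299  -0.19373049 -3.3236368 ] [ 0.11124268  1.09500902 -0.01217902] 0.013750545910253728
at [0.5847 0.2019 0.0695] t 16.8
  x -0.0046 y 0.0004 z 0.0045  ax -0.0005 ay -0.0521 az 0.0001
  x -0.0050 y 0.0000 z 0.0044  ax 0.0000 ay -0.0698 az 0.0000
  x -0.0052 y 0.0000 z 0.0052  ax 0.0001 ay -0.0698 az 0.0000
  x -0.0030 y 0.0000 z 0.0044  ax -0.0000 ay -0.0524 az 0.0000
```

```bash
python3 -m crank '[{"x":-0.0008,"y":0,"z":0.0008,"ax":0,"ay":-0.0095,"az":0,"claw":1},{"x":-0.002,"y":0,"z":0.0018,"ax":0,"ay":-0.021,"az":0,"claw":1},{"x":-0.003,"y":0.0002,"z":0.003,"ax":0,"ay":-0.034,"az":0,"claw":1},{"x":-0.0042,"y":0.0004,"z":0.004,"ax":0,"ay":-0.047,"az":0,"claw":1},{"x":-0.0046,"y":0.0004,"z":0.0045,"ax":0,"ay":-0.0521,"az":0,"claw":1}]' 50
python3 -m crank '[{"x":-0.001,"y":0,"z":0.0008,"ax":0,"ay":-0.013,"az":0,"claw":1},{"x":-0.002,"y":0,"z":0.0018,"ax":0,"ay":-0.028,"az":0,"claw":1},{"x":-0.0033,"y":0,"z":0.003,"ax":0,"ay":-0.045,"az":0,"claw":1},{"x":-0.0045,"y":0,"z":0.004,"ax":0,"ay":-0.062,"az":0,"claw":1},{"x":-0.005,"y":0,"z":0.0044,"ax":0,"ay":-0.0698,"az":0,"claw":1}]' 50
python3 - <<'E'
from h import *
from bench import r
s=r.read_state();print(s["ft_force"],s["torque"],s["width"])
a=plan(tcp(-64,1.5,8));a=plan(tcp(-65,1,2),start=a)
E
```

```text
time: 17.22
ee_pos: [0.5834, 0.2016, 0.0633]
eef_rot: [0.974, -0.092, 0.207, 0.019]
ft_force: [0.1, -0.3, -3.9]
width: 0.0135
time: 17.63
ee_pos: [0.5806, 0.2019, 0.057]
eef_rot: [0.986, -0.093, 0.138, 0.013]
ft_force: [0.9, -0.3, -2.5]
width: 0.0134
[ 0.92808613 -0.31682538 -2.53499214] [-0.0125571   0.67937057 -0.02684854] 0.013375941324989003
at [0.5806 0.2019 0.057 ] t 17.6
  x -0.0056 y -0.0003 z 0.0048  ax -0.0001 ay -0.0697 az 0.0001
  x -0.0030 y -0.0000 z 0.0045  ax 0.0000 ay -0.0523 az -0.0000
```

No contact so far. Levelling further.

```bash
python3 -m crank '[{"x":-0.001,"y":0,"z":0.0008,"ax":0,"ay":-0.013,"az":0,"claw":1},{"x":-0.0022,"y":0,"z":0.0018,"ax":0,"ay":-0.028,"az":0,"claw":1},{"x":-0.0036,"y":-0.0003,"z":0.003,"ax":0,"ay":-0.045,"az":0,"claw":1},{"x":-0.0051,"y":-0.0003,"z":0.0043,"ax":0,"ay":-0.062,"az":0,"claw":1},{"x":-0.0056,"y":-0.0003,"z":0.0048,"ax":0,"ay":-0.0697,"az":0,"claw":1}]' 50
python3 - <<'E'
from h import *
from bench import r
s=r.read_state();print(s["ft_force"],s["torque"],s["width"])
a=plan(tcp(-65,1,2));a=plan(tcp(-65,-.5,0),start=a)
E
```

```text
time: 18.05
ee_pos: [0.5766, 0.2029, 0.0506]
eef_rot: [0.993, -0.094, 0.069, 0.007]
ft_force: [-0.0, -1.3, -3.4]
width: 0.0135
[-0.01075848 -1.31647069 -3.39529257] [-0.05811151  0.39093732  0.02117371] 0.013536538297709644
at [0.5766 0.2029 0.0506] t 18.1
  x -0.0029 y -0.0001 z 0.0043  ax 0.0002 ay -0.0524 az 0.0001
  x -0.0006 y -0.0000 z 0.0028  ax 0.0000 ay -0.0175 az 0.0000
```

```bash
python3 -m crank '[{"x":-0.0006,"y":0,"z":0.0008,"ax":0,"ay":-0.01,"az":0,"claw":1},{"x":-0.0012,"y":0,"z":0.0018,"ax":0,"ay":-0.021,"az":0,"claw":1},{"x":-0.0018,"y":0,"z":0.0028,"ax":0,"ay":-0.034,"az":0,"claw":1},{"x":-0.0026,"y":0,"z":0.0038,"ax":0,"ay":-0.046,"az":0,"claw":1},{"x":-0.0029,"y":0,"z":0.0043,"ax":0,"ay":-0.0524,"az":0,"claw":1}]' 50
python3 -m crank '[{"x":0,"y":0,"z":0.0004,"ax":0,"ay":-0.004,"az":0,"claw":1},{"x":-0.0002,"y":0,"z":0.0008,"ax":0,"ay":-0.008,"az":0,"claw":1},{"x":-0.0004,"y":0,"z":0.0012,"ax":0,"ay":-0.012,"az":0,"claw":1},{"x":-0.0006,"y":0,"z":0.0018,"ax":0,"ay":-0.0175,"az":0,"claw":1},{"x":-0.0006,"y":0,"z":0.002,"ax":0,"ay":-0.0175,"az":0,"claw":1}]' 50
python3 - <<'E'
from h import *
from bench import r
s=r.read_state();print(s["ft_force"],s["torque"],s["width"])
a=plan(tcp(-65,-.5,0))
E
```

```text
time: 18.47
ee_pos: [0.5742, 0.2035, 0.0459]
eef_rot: [0.995, -0.094, 0.017, 0.002]
ft_force: [-0.5, -0.1, -3.7]
width: 0.0142
time: 18.88
ee_pos: [0.5736, 0.2037, 0.044]
eef_rot: [0.996, -0.094, 0.0, -0.0]
ft_force: [0.5, -0.1, -3.7]
width: 0.0135
[ 0.45398268 -0.06987838 -3.6718096 ] [-0.03979472  0.13770233 -0.01142527] 0.01345190523156614
at [0.5736 0.2037 0.044 ] t 18.9
  x 0.0002 y 0.0001 z 0.0009  ax -0.0000 ay -0.0001 az 0.0003
```

```bash
python3 -m crank '[{"x":0,"y":0,"z":0.0004,"ax":0,"ay":0,"az":0,"claw":1},{"x":0,"y":0,"z":0.0008,"ax":0,"ay":0,"az":0,"claw":1},{"x":0,"y":0,"z":0.0012,"ax":0,"ay":0,"az":0,"claw":1},{"x":0,"y":0,"z":0.0014,"ax":0,"ay":0,"az":0,"claw":1},{"x":0,"y":0,"z":0.0014,"ax":0,"ay":0,"az":0,"claw":1}]' 50
python3 - <<'E'
from h import *
from bench import r
s=r.read_state();print(s["ft_force"],s["torque"],s["width"])
E
```

```text
time: 19.3
ee_pos: [0.5737, 0.2038, 0.0436]
eef_rot: [0.996, -0.094, 0.001, -0.0]
ft_force: [-2.9, -2.3, 5.7]
width: 0.0137
[-2.90791216 -2.3220205   5.66520246] [-0.5744428   0.96672507 -0.02447154] 0.013655023853245752
```

Contact at 60.0 mm underside height, so it's on the seat. Releasing with a small opening (the lip is close) and rising.

```bash
python3 -m crank '[{"x":0,"y":0,"z":0,"ax":0,"ay":0,"az":0,"claw":0.6},{"x":0,"y":0,"z":0,"ax":0,"ay":0,"az":0,"claw":0.55},{"x":0,"y":0,"z":0,"ax":0,"ay":0,"az":0,"claw":0.55},{"x":0,"y":0,"z":0,"ax":0,"ay":0,"az":0,"claw":0.55},{"x":0,"y":0,"z":0,"ax":0,"ay":0,"az":0,"claw":0.55}]' 50
python3 - <<'E'
from h import *
from bench import r
s=r.read_state();print(s["ft_force"],s["torque"],s["width"])
E
python3 -m crank '[{"x":0,"y":0,"z":-0.004,"ax":0,"ay":0,"az":0,"claw":0.55},{"x":0,"y":0,"z":-0.012,"ax":0,"ay":0,"az":0,"claw":0.55},{"x":0,"y":0,"z":-0.025,"ax":0,"ay":0,"az":0,"claw":0.55},{"x":0,"y":0,"z":-0.04,"ax":0,"ay":0,"az":0,"claw":0.55},{"x":0,"y":0,"z":-0.055,"ax":0,"ay":0,"az":0,"claw":0.55}]' 20
python3 -m crank '[{"x":0,"y":0.02,"z":-0.03,"ax":0,"ay":0,"az":0,"claw":0.3},{"x":0,"y":0.04,"z":-0.06,"ax":0,"ay":0,"az":0,"claw":0},{"x":0,"y":0.06,"z":-0.08,"ax":0,"ay":0,"az":0,"claw":0},{"x":0,"y":0.07,"z":-0.085,"ax":0,"ay":0,"az":0,"claw":0},{"x":0,"y":0.07,"z":-0.085,"ax":0,"ay":0,"az":0,"claw":0}]' 20
python3 - <<'E'
from bench import r,camera
from h import *
c=camera("wrist");s=r.read_state();print(s["ee_pos"]);pickle.dump(c,open("w7.pkl","wb"))
nm=lambda P:proj(c,P)[0]
hsv=cv2.cvtColor(c["color"],cv2.COLOR_BGR2HSV);g=cv2.cvtColor(c["color"],cv2.COLOR_BGR2GRAY)
m=((hsv[...,2]<60)).astype(np.uint8);m[238:]=0
for d in cv2.findContours(m,0,1)[0]:
    if 150<cv2.contourArea(d)<6000:
        rc=cv2.minAreaRect(d);W=np.array([onz(c,*p,.108) for p in cv2.boxPoints(rc)]);h=R.from_euler('z',-H[2],degrees=True).apply(W-[H[0],H[1],0])*1e3;print("dark",rc,h.round(1).tolist())
for P in[(-25,-32,108),(-25,32,108),(-65,50,66),(65,50,66),(-65,-50,66),(65,-50,66)]:print(P,nm(hw(*P)).round(0))
for y in(-20,0,20,40):
    for x0 in(65,):
        a=nm(hw(50,y,66));b=nm(hw(75,y,66));print(y,a.round(),b.round(),[int(g[int(round(v)),int(round(u))]) for u,v in np.linspace(a,b,26)])
E
```

```text
time: 19.72
ee_pos: [0.5736, 0.2039, 0.0427]
eef_rot: [0.996, -0.094, 0.001, -0.0]
ft_force: [0.2, -0.0, 0.7]
width: 0.0196
[ 0.21167822 -0.04330006  0.67412068] [-0.06768817  0.11212995 -0.03262816] 0.019555636752245528
time: 20.13
ee_pos: [0.5737, 0.2038, 0.0996]
eef_rot: [0.996, -0.094, 0.001, -0.0]
ft_force: [0.9, 0.9, -0.4]
width: 0.0193
time: 20.55
ee_pos: [0.5617, 0.1325, 0.1859]
eef_rot: [0.995, -0.096, 0.003, -0.001]
ft_force: [0.6, 0.4, -0.0]
width: 0.0415
[0.56082247 0.13446308 0.18394186]
dark ((276.5, 131.5), (69.0, 13.0), 90.0) [[-32.4, 31.4, 108.0], [-20.9, 31.3, 108.0], [-20.9, -29.5, 108.0], [-33.2, -29.4, 108.0]]
(-25, -32, 108) [279. 169.]
(-25, 32, 108) [278.  96.]
(-65, 50, 66) [238.  80.]
(65, 50, 66) [368.  80.]
(-65, -50, 66) [242. 179.]
(65, -50, 66) [360. 178.]
-20 [348. 151.] [372. 151.] [213, 213, 212, 211, 211, 210, 212, 211, 212, 211, 211, 210, 200, 170, 170, 139, 127, 115, 110, 107, 109, 107, 108, 107, 106, 108]
0 [350. 132.] [373. 131.] [208, 208, 209, 207, 207, 207, 207, 207, 207, 208, 207, 206, 192, 165, 140, 130, 124, 113, 109, 107, 108, 106, 108, 108, 108, 108]
20 [351. 112.] [375. 111.] [212, 209, 212, 211, 213, 211, 212, 210, 211, 211, 212, 211, 199, 164, 133, 127, 119, 111, 108, 108, 108, 107, 108, 108, 110, 108]
40 [352.  91.] [377.  91.] [214, 215, 214, 214, 213, 214, 215, 214, 214, 213, 214, 214, 200, 166, 134, 129, 126, 118, 110, 107, 107, 108, 106, 107, 106, 106]
```

Released. In the wrist image the bar lies at housing (-26.8, 1.0) against home (-25, 0), parallel and within play. Now the latch.

Run:
```python
from h import *
a=plan(([.6302,.2613,.16],down(-99.7)),ang=31);a=plan(([.6302,.2613,.045],down(-99.7)),start=a)
```

```text
at [0.5608 0.1345 0.1839] t 20.6
  x 0.0147 y -0.0459 z 0.0081  ax -0.0005 ay -0.0002 az 0.2584
  x -0.0098 y -0.0472 z 0.0080  ax -0.0005 ay -0.0001 az 0.2585
  x -0.0319 y -0.0361 z 0.0080  ax -0.0006 ay -0.0001 az 0.2584
  x 0.0000 y -0.0000 z 0.1150  ax 0.0000 ay -0.0000 az 0.0000
```

```bash
python3 -m crank '[{"x":0.003,"y":-0.0092,"z":0.0016,"ax":0,"ay":0,"az":0.05,"claw":0.2},{"x":0.006,"y":-0.0184,"z":0.0032,"ax":0,"ay":0,"az":0.1,"claw":0.3},{"x":0.009,"y":-0.0275,"z":0.0049,"ax":0,"ay":0,"az":0.155,"claw":0.3},{"x":0.012,"y":-0.0367,"z":0.0065,"ax":0,"ay":0,"az":0.207,"claw":0.3},{"x":0.0147,"y":-0.0459,"z":0.0081,"ax":0,"ay":0,"az":0.2584,"claw":0.3}]' 20
python3 -m crank '[{"x":-0.002,"y":-0.0094,"z":0.0016,"ax":0,"ay":0,"az":0.05,"claw":0.3},{"x":-0.004,"y":-0.0188,"z":0.0032,"ax":0,"ay":0,"az":0.1,"claw":0.3},{"x":-0.006,"y":-0.0283,"z":0.0048,"ax":0,"ay":0,"az":0.155,"claw":0.3},{"x":-0.008,"y":-0.0377,"z":0.0064,"ax":0,"ay":0,"az":0.207,"claw":0.3},{"x":-0.0098,"y":-0.0472,"z":0.008,"ax":0,"ay":0,"az":0.2585,"claw":0.3}]' 20
python3 -m crank '[{"x":-0.007,"y":-0.008,"z":0.0016,"ax":0,"ay":0,"az":0.06,"claw":0.3},{"x":-0.015,"y":-0.017,"z":0.0032,"ax":0,"ay":0,"az":0.12,"claw":0.3},{"x":-0.022,"y":-0.025,"z":0.0048,"ax":0,"ay":0,"az":0.18,"claw":0.3},{"x":-0.029,"y":-0.033,"z":0.0064,"ax":0,"ay":0,"az":0.24,"claw":0.3},{"x":-0.0319,"y":-0.0361,"z":0.008,"ax":0,"ay":0,"az":0.2584,"claw":0.3}]' 20
python3 -m crank '[{"x":0,"y":0,"z":0,"ax":0,"ay":0,"az":0,"claw":0.3},{"x":0,"y":0,"z":0,"ax":0,"ay":0,"az":0,"claw":0.3},{"x":0,"y":0,"z":0,"ax":0,"ay":0,"az":0,"claw":0.3},{"x":0,"y":0,"z":0,"ax":0,"ay":0,"az":0,"claw":0.3},{"x":0,"y":0,"z":0,"ax":0,"ay":0,"az":0,"claw":0.3}]' 20
python3 - <<'E'
from h import *
a=plan(([.6302,.2613,.045],down(-99.7)),ang=31)
E
```

```text
time: 21.02
ee_pos: [0.5826, 0.1795, 0.1728]
eef_rot: [0.938, -0.347, -0.001, 0.001]
ft_force: [-0.5, 0.5, -0.4]
width: 0.0304
time: 21.43
ee_pos: [0.6055, 0.2219, 0.1646]
eef_rot: [0.818, -0.575, -0.001, 0.001]
ft_force: [-0.4, -0.3, -0.2]
width: 0.0306
time: 21.85
ee_pos: [0.6283, 0.2655, 0.1561]
eef_rot: [-0.644, 0.765, 0.0, -0.001]
ft_force: [0.5, 0.7, -0.1]
width: 0.0305
time: 22.27
ee_pos: [0.6294, 0.2618, 0.1587]
eef_rot: [-0.646, 0.764, -0.0, 0.0]
ft_force: [0.1, 0.5, -0.3]
width: 0.0304
at [0.6294 0.2618 0.1587] t 22.3
  x 0.0003 y -0.0008 z 0.1137  ax -0.0004 ay 0.0001 az 0.0011
```

```bash
python3 -m crank '[{"x":0.0003,"y":-0.0008,"z":0.025,"ax":0,"ay":0,"az":0,"claw":0.3},{"x":0.0003,"y":-0.0008,"z":0.06,"ax":0,"ay":0,"az":0,"claw":0.3},{"x":0.0003,"y":-0.0008,"z":0.09,"ax":0,"ay":0,"az":0,"claw":0.3},{"x":0.0003,"y":-0.0008,"z":0.108,"ax":0,"ay":0,"az":0,"claw":0.3},{"x":0.0003,"y":-0.0008,"z":0.1137,"ax":0,"ay":0,"az":0,"claw":0.3}]' 10
python3 -m crank '[{"x":0,"y":0,"z":0,"ax":0,"ay":0,"az":0,"claw":0.6},{"x":0,"y":0,"z":0,"ax":0,"ay":0,"az":0,"claw":1},{"x":0,"y":0,"z":0,"ax":0,"ay":0,"az":0,"claw":1},{"x":0,"y":0,"z":0,"ax":0,"ay":0,"az":0,"claw":1},{"x":0,"y":0,"z":0,"ax":0,"ay":0,"az":0,"claw":1}]' 10
python3 -m crank '[{"x":0,"y":0,"z":0,"ax":0,"ay":0,"az":0,"claw":1},{"x":0,"y":0,"z":0,"ax":0,"ay":0,"az":0,"claw":1},{"x":0,"y":0,"z":0,"ax":0,"ay":0,"az":0,"claw":1},{"x":0,"y":0,"z":0,"ax":0,"ay":0,"az":0,"claw":1},{"x":0,"y":0,"z":0,"ax":0,"ay":0,"az":0,"claw":1}]' 25
python3 -c "
from bench import r;s=r.read_state();print(s['ft_force'],s['torque'],s['width'])
from h import *;print(R.from_quat(s['eef_rot']).as_euler('zyx',degrees=True))"
```

```text
time: 22.68
ee_pos: [0.6282, 0.2606, 0.0413]
eef_rot: [-0.646, 0.764, 0.0, -0.002]
ft_force: [-0.5, -0.9, -0.1]
width: 0.0307
time: 23.1
ee_pos: [0.6314, 0.262, 0.0467]
eef_rot: [-0.645, 0.764, -0.001, 0.002]
ft_force: [0.4, 0.2, 4.5]
width: 0.0101
time: 23.52
ee_pos: [0.6314, 0.262, 0.0467]
eef_rot: [-0.645, 0.764, -0.001, 0.002]
ft_force: [0.2, -0.2, 6.7]
width: 0.0098
[ 0.23346621 -0.22341725  6.72000044] [-0.0981445   0.29391637 -0.06843104] 0.009759001777885723
[  99.59504686    0.18848426 -179.92587775]
```

```bash
python3 -m crank '[{"x":0,"y":0,"z":-0.001,"ax":0,"ay":0,"az":-0.03,"claw":1},{"x":0,"y":0,"z":-0.001,"ax":0,"ay":0,"az":-0.075,"claw":1},{"x":0,"y":0,"z":-0.001,"ax":0,"ay":0,"az":-0.12,"claw":1},{"x":0,"y":0,"z":-0.001,"ax":0,"ay":0,"az":-0.165,"claw":1},{"x":0,"y":0,"z":-0.001,"ax":0,"ay":0,"az":-0.2,"claw":1}]' 25
python3 -m crank '[{"x":0,"y":0,"z":0,"ax":0,"ay":0,"az":-0.04,"claw":1},{"x":0,"y":0,"z":0,"ax":0,"ay":0,"az":-0.08,"claw":1},{"x":0,"y":0,"z":0,"ax":0,"ay":0,"az":-0.12,"claw":1},{"x":0,"y":0,"z":0,"ax":0,"ay":0,"az":-0.16,"claw":1},{"x":0,"y":0,"z":0,"ax":0,"ay":0,"az":-0.2,"claw":1}]' 25
python3 -m crank '[{"x":0,"y":0,"z":0,"ax":0,"ay":0,"az":-0.04,"claw":1},{"x":0,"y":0,"z":0,"ax":0,"ay":0,"az":-0.08,"claw":1},{"x":0,"y":0,"z":0,"ax":0,"ay":0,"az":-0.12,"claw":1},{"x":0,"y":0,"z":0,"ax":0,"ay":0,"az":-0.16,"claw":1},{"x":0,"y":0,"z":0,"ax":0,"ay":0,"az":-0.2,"claw":1}]' 25
python3 -c "
from bench import r;s=r.read_state();print(s['ft_force'],s['torque'],s['width'])
from h import *;print(R.from_quat(s['eef_rot']).as_euler('zyx',degrees=True))"
```

```text
time: 23.93
ee_pos: [0.6313, 0.2618, 0.0468]
eef_rot: [0.786, -0.618, 0.001, -0.001]
ft_force: [2.6, 1.1, -0.3]
width: 0.0099
time: 24.35
ee_pos: [0.6314, 0.2617, 0.0468]
eef_rot: [0.893, -0.45, 0.001, -0.001]
ft_force: [2.6, 0.7, -0.4]
width: 0.0097
time: 24.77
ee_pos: [0.6315, 0.2616, 0.0467]
eef_rot: [0.964, -0.264, 0.002, -0.001]
ft_force: [3.5, 0.4, -1.7]
width: 0.0095
[ 3.48884365  0.44627704 -1.72835517] [ 0.11565792 -0.60467605 -0.05196128] 0.009528888976874497
[  30.6426756     0.18863125 -179.9692237 ]
```

```bash
python3 -m crank '[{"x":0,"y":0,"z":0,"ax":0,"ay":0,"az":-0.04,"claw":1},{"x":0,"y":0,"z":0,"ax":0,"ay":0,"az":-0.08,"claw":1},{"x":0,"y":0,"z":0,"ax":0,"ay":0,"az":-0.12,"claw":1},{"x":0,"y":0,"z":0,"ax":0,"ay":0,"az":-0.155,"claw":1},{"x":0,"y":0,"z":0,"ax":0,"ay":0,"az":-0.173,"claw":1}]' 25
python3 -c "
from bench import r;s=r.read_state();print(s['ft_force'],s['torque'],s['width'])
from h import *;print(R.from_quat(s['eef_rot']).as_euler('zyx',degrees=True))"
python3 -m crank '[{"x":0,"y":0,"z":0,"ax":0,"ay":0,"az":-0.005,"claw":1},{"x":0,"y":0,"z":0,"ax":0,"ay":0,"az":-0.01,"claw":1},{"x":0,"y":0,"z":0,"ax":0,"ay":0,"az":-0.015,"claw":1},{"x":0,"y":0,"z":0,"ax":0,"ay":0,"az":-0.02,"claw":1},{"x":0,"y":0,"z":0,"ax":0,"ay":0,"az":-0.02,"claw":1}]' 25
python3 -c "
from bench import r;s=r.read_state();print(s['ft_force'],s['torque'],s['width'])
from h import *;print(R.from_quat(s['eef_rot']).as_euler('zyx',degrees=True))"
```

```text
time: 25.18
ee_pos: [0.6316, 0.2616, 0.0467]
eef_rot: [0.996, -0.094, 0.002, -0.0]
ft_force: [4.3, 0.7, -0.7]
width: 0.0096
[ 4.25720836  0.66245612 -0.69723609] [ 0.11984446 -0.75338066 -0.06458356] 0.009620197004874513
[  10.810669      0.19957979 -179.96406138]
time: 25.6
ee_pos: [0.6316, 0.2615, 0.0467]
eef_rot: [0.997, -0.077, 0.002, -0.0]
ft_force: [4.7, 0.9, 0.8]
width: 0.0098
[4.69931097 0.88199913 0.8313326 ] [ 0.10543954 -1.08136442 -0.46272653] 0.009821017023744551
[   8.81531072    0.19494786 -179.96675277]
```

The moment about z rose from -0.065 (friction) to -0.46 N m, so the latch is against its stop. Release, rise, look.

```bash
python3 -m crank '[{"x":0,"y":0,"z":0,"ax":0,"ay":0,"az":0.012,"claw":1},{"x":0,"y":0,"z":0,"ax":0,"ay":0,"az":0.012,"claw":0.6},{"x":0,"y":0,"z":0,"ax":0,"ay":0,"az":0.012,"claw":0.4},{"x":0,"y":0,"z":0,"ax":0,"ay":0,"az":0.012,"claw":0.4},{"x":0,"y":0,"z":0,"ax":0,"ay":0,"az":0.012,"claw":0.4}]' 20
python3 -m crank '[{"x":0,"y":0,"z":-0.01,"ax":0,"ay":0,"az":0,"claw":0.4},{"x":0,"y":0,"z":-0.03,"ax":0,"ay":0,"az":0,"claw":0.4},{"x":0,"y":0,"z":-0.055,"ax":0,"ay":0,"az":0,"claw":0.4},{"x":0,"y":0,"z":-0.085,"ax":0,"ay":0,"az":0,"claw":0.4},{"x":0,"y":0,"z":-0.11,"ax":0,"ay":0,"az":0,"claw":0.4}]' 20
python3 -m crank '[{"x":-0.005,"y":0.03,"z":-0.02,"ax":0,"ay":0,"az":0,"claw":0.4},{"x":-0.01,"y":0.06,"z":-0.04,"ax":0,"ay":0,"az":0,"claw":0.4},{"x":-0.015,"y":0.09,"z":-0.06,"ax":0,"ay":0,"az":0,"claw":0.4},{"x":-0.02,"y":0.11,"z":-0.07,"ax":0,"ay":0,"az":0,"claw":0.4},{"x":-0.02,"y":0.12,"z":-0.07,"ax":0,"ay":0,"az":0,"claw":0.4}]' 20
python3 -m crank '[{"x":0,"y":0,"z":0,"ax":0,"ay":0,"az":0,"claw":0.4},{"x":0,"y":0,"z":0,"ax":0,"ay":0,"az":0,"claw":0.4},{"x":0,"y":0,"z":0,"ax":0,"ay":0,"az":0,"claw":0.4},{"x":0,"y":0,"z":0,"ax":0,"ay":0,"az":0,"claw":0.4},{"x":0,"y":0,"z":0,"ax":0,"ay":0,"az":0,"claw":0.4}]' 20
python3 - <<'E'
from bench import r,camera
from h import *
c=camera("wrist");pickle.dump(c,open("w8.pkl","wb"));s=r.read_state();print(s["ee_pos"],s["ft_force"])
a=c["color"][20:250,130:430];o=cv2.resize(a,None,fx=2.6,fy=2.6,interpolation=cv2.INTER_CUBIC)[:599]
cv2.imwrite("pics/w8.png",o)
for P in[(20,69,73),(20,28,73),(-91.5,85,79),(67.5,85,118),(-25,0,108),(65,50,66)]:print(P,((proj(c,hw(*P))[0]-[130,20])*2.6).round(0))
# bystanders: before/after in the top view
t0=pickle.load(open("top.pkl","rb"))["color"];t1=camera("top")["color"]
d=cv2.absdiff(t0,t1).max(2)
for n,(x,y) in dict(bowl=(211,343),bottle=(397,389),block=(409,235),jar=(592,342)).items():
    x,y=int(x/1.4),int(y/1.4);print(n,"diff px>40:",int((d[y-18:y+18,x-18:x+18]>40).sum()))
E
```

```text
time: 26.02
ee_pos: [0.6299, 0.2617, 0.0457]
eef_rot: [0.996, -0.088, 0.0, 0.0]
ft_force: [0.0, -0.2, 0.2]
width: 0.0242
time: 26.43
ee_pos: [0.6302, 0.2616, 0.1587]
eef_rot: [0.996, -0.088, 0.001, -0.0]
ft_force: [-0.3, 0.2, 0.6]
width: 0.0262
time: 26.85
ee_pos: [0.5901, 0.144, 0.2302]
eef_rot: [0.996, -0.09, 0.003, -0.001]
ft_force: [0.4, 0.7, 1.0]
width: 0.0263
time: 27.27
ee_pos: [0.5892, 0.1483, 0.2248]
eef_rot: [0.996, -0.087, -0.0, 0.0]
ft_force: [0.2, -0.0, -0.5]
width: 0.0259
[0.58924376 0.14798536 0.22504989] [-0.01327891 -0.16356489  0.30015292]
(20, 69, 73) [442. 170.]
(20, 28, 73) [439. 270.]
(-91.5, 85, 79) [173. 122.]
(67.5, 85, 118) [582. 110.]
(-25, 0, 108) [331. 342.]
(65, 50, 66) [541. 219.]
bowl diff px>40: 0
bottle diff px>40: 383
block diff px>40: 0
jar diff px>40: 0
```

View pics/w8.png

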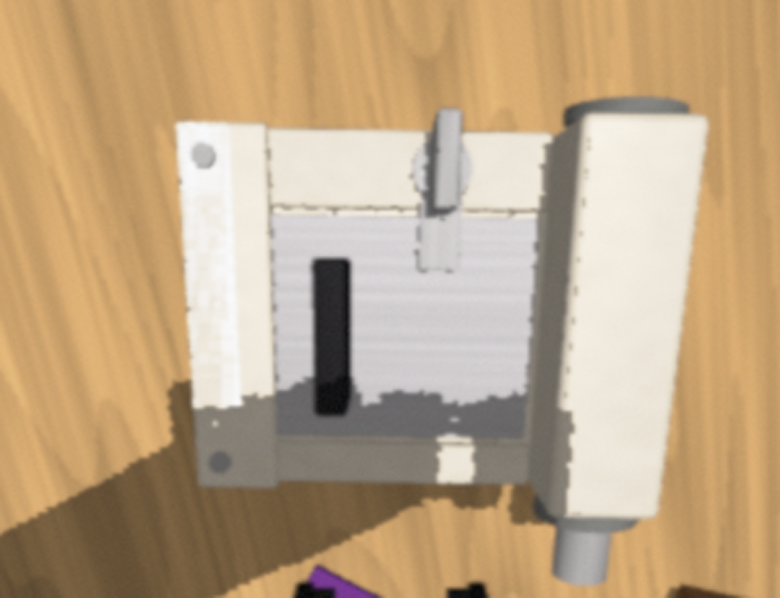

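The last picture (12) shows the cover flat in the pocket with its nose under the lip, and the latch arm straight across it: tip (438,270), predicted (439,270). The bottle difference may just be the arm covering it in the top view, so I'll check it in the scene view.

Run:
```python
from bench import camera,r,close_job
from h import *
s0=pickle.load(open("scene.pkl","rb"))["color"];s1=camera("scene")["color"]
t=camera("top")["color"];print("top at bottle",t[272:284:4,276:292:5].reshape(-1,3)[:4].tolist())
d=cv2.absdiff(s0,s1).max(2)
for n,(x,y) in dict(bottle=(470,245),bowl=(570,440),block=(320,330),jar=(319,155)).items():
    x,y=int(x/1.4),int(y/1.4);w=d[y-20:y+20,x-14:x+14];print(n,int((w>40).sum()))
    if n=="bottle":
        for s in(s0,s1):
            h=cv2.cvtColor(s,cv2.COLOR_BGR2HSV)[y-35:y+35,x-25:x+25];m=((h[...,0]<12)&(h[...,1]>120)&(h[...,2]<150)).astype(np.uint8);print(m.sum(),np.argwhere(m).mean(0))
```

```text
top at bottle [[6, 36, 72], [0, 26, 67], [0, 24, 62], [28, 70, 101]]
bottle 671
156 [40.66666667 25.44230769]
48 [45.16666667 21.70833333]
bowl 0
block 0
jar 0
```

Run:
```python
from bench import camera
from h import *
t0=pickle.load(open("top.pkl","rb"))["color"];t1=camera("top")["color"]
x,y=283,278
for n,t in(("t0",t0),("t1",t1)):
    print(n);g=t[y-16:y+18:3,x-20:x+20:3];print("\n".join(" ".join("%3d/%3d/%3d"%tuple(p) for p in r[::1]) for r in g[::2]))
```

```text
t0
 42/ 88/122  41/ 86/121  45/ 92/127  50/102/140  49/102/141  46/101/141  51/104/145  52/104/146  48/102/141  52/103/143  48/104/141  50/102/140  49/101/141  52/101/141
 41/ 90/126  44/ 92/127  42/ 92/127  43/ 93/127  41/ 86/124  40/ 85/118  22/ 58/ 91  14/ 45/ 75  35/ 73/106  43/ 92/130  48/ 96/134  47/101/135  45/ 96/133  47/ 97/133
 51/105/149  51/104/146  49/105/144  52/106/145   8/ 38/ 76   0/ 23/ 59  13/ 19/ 35  16/ 24/ 35   0/ 26/ 62   0/ 25/ 60  48/100/138  47/102/140  49/100/139  50/101/140
 41/ 85/117  40/ 88/119  42/ 85/118  37/ 83/112  13/ 34/ 73   4/ 19/ 41  23/ 21/ 21  17/ 15/ 18   6/ 24/ 51   3/ 25/ 63  24/ 50/ 75  47/ 98/133  43/ 94/128  45/ 93/131
 51/ 96/129  42/ 90/126  42/ 88/124  42/ 89/124  45/ 91/126  32/ 68/101   5/ 28/ 62   1/ 25/ 59  16/ 38/ 66  36/ 71/ 97  44/ 95/131  46/ 96/131  47/ 94/130  43/ 92/126
 45/ 92/128  45/ 93/129  46/ 94/131  41/ 90/127  43/ 92/127  46/ 95/131  46/ 97/132  44/ 96/132  48/ 98/133  48/ 96/133  45/ 96/132  45/ 93/129  47/ 94/128  41/ 93/129
t1
 20/ 42/ 56  20/ 40/ 56  19/ 41/ 57  27/ 58/ 80  49/104/144  50/104/143  49/104/143  5
[... 221 characters left out ...]
/136  48/ 97/135  45/ 97/136
 24/ 49/ 69  22/ 50/ 71  19/ 45/ 66  26/ 52/ 69   0/ 28/ 64   3/ 27/ 66  10/ 18/ 36   5/ 15/ 33   0/ 28/ 66   3/ 27/ 63  49/ 99/136  49/104/144  51/105/142  48/101/138
 19/ 37/ 54  20/ 38/ 54  17/ 38/ 54  15/ 37/ 52   3/ 28/ 65   6/ 20/ 45  17/ 19/ 19  19/ 19/ 17   2/ 19/ 50   1/ 26/ 64  25/ 55/ 76  46/ 99/133  48/ 97/134  45/ 94/134
 19/ 40/ 54  23/ 43/ 63  24/ 44/ 59  24/ 45/ 59  20/ 43/ 58  18/ 38/ 61  10/ 29/ 62   4/ 26/ 60  10/ 35/ 66  35/ 71/100  48/ 99/137  46/ 95/132  48/ 98/134  45/ 94/130
 31/ 43/ 55  20/ 42/ 59  25/ 46/ 64  21/ 44/ 62  20/ 44/ 62  24/ 46/ 63  39/ 82/116  47/ 97/138  48/ 98/136  48/ 95/134  50/100/138  48/ 98/136  46/ 95/131  47/ 97/134
```

The bottle's pixels are the same before and after; the difference is only the arm's shadow on its left. Handing in.

```bash
python3 -c "
from bench import close_job,r
print(close_job(), r.read_state()['time'])"
```

```text
the job is handed in; nothing more can be done
the job is handed in; nothing more can be done
```

The cover is back on its seat with the latch fully across it, and I handed the job in at about 27.5 s of the 72 s allowed.

**What I did:** I turned the latch from about 73° over the opening to within about 1° of open. I took the silver cover by its bar and tilted it 33°. I slipped the nose under the lip, levelled it down and let go. Then I turned the latch until it met its end stop and let go.

**Last checks:**
- **Cover:** it touched down with its underside at 60.0 mm, the seat height. The bar measured at housing (-26.8, 1.0) mm against (-25, 0) when home, which is within the play.
- **Latch:** the moment rose from 0.065 to 0.46 N m at the end stop. In the last picture the arm tip is within about 1 pixel of the predicted closed position.
- **Bowl, block and jar:** no change between the first and last pictures.
- **Bottle:** my automatic before/after comparison flagged it in both views. In the top view its own pixels match, and the change beside them looks like the arm's shadow. In the scene view the comparison stayed inconclusive, probably because the arm was in the way.

**What went wrong:**
- **Fingertip offset:** the fingertips sit about 33 mm behind the reported tool point. My first grip on the latch closed on nothing, above the fin. I corrected for the offset after that.
- **Refused moves:** the first move commands were rejected for missing keys, and nothing moved.

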